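# Make up the bow-tie inlay kit

### The job

Make up the inlay kit: gather the three dark bow-tie keys from the bench into the shallow tray, each lying flat in the bay cut to its length (large, medium, small), and stand the tapping punch upright in the tray's square bay; the punch hangs in a keyhole slot, so slide it along to the slot's wide end before lifting it off. Leave the look-alikes (the straight block and the single-taper wedge), the glue pot and the sanding block where they are. Leave everything released and at rest.

Things in the scene. Friction and masses are not known exactly. Their poses are not given: they have to be found in the camera images.
- key_l_mid (a point): Large bow-tie key: a flat dark wooden piece 90 mm long and 26 mm thick, 44 mm wide at both ends, narrowing to a straight neck 22 mm wide and 18 mm long in the middle. This point is its centre, 13 mm above its underside. x runs along its length, z up. It belongs in the tray's 112 x 64 mm bay.
- key_m_mid (a point): Medium bow-tie key: a flat dark wooden piece 70 mm long and 26 mm thick, 36 mm wide at both ends, narrowing to a straight neck 18 mm wide and 18 mm long in the middle. This point is its centre, 13 mm above its underside. x runs along its length, z up. It belongs in the tray's 90 x 54 mm bay.
- key_s_mid (a point): Small bow-tie key: a flat dark wooden piece 50 mm long and 26 mm thick, 28 mm wide at both ends, narrowing to a straight neck 14 mm wide and 18 mm long in the middle. This point is its centre, 13 mm above its underside. x runs along its length, z up. It belongs in the tray's 70 x 48 mm bay.
- punch_grip (a point): Tapping punch, upright, 76 mm tall, sliding freely in the bracket's slot. From below: foot 26 mm across (0-14 mm), neck 10 (14-30), collar 42 (30-34), pale wooden handle 22 (34-76). This point: on its axis in the handle, 57 mm above its underside. z up. 0.16 kg. Hung, its collar rests on the bracket's top, its foot below the plate with 6 mm of vertical play. Goes, standing, in the 48 x 48 mm bay.
- tray: Fixed wooden tray, any yaw, 175 (x) by 148 (y) mm, 14 mm high: grey floor 5 mm thick, bay walls 9 mm above it. Origin: centre of its underside; z up. Bay centres in the tray's x, y and sizes, mm: large key (-26.5, 37), 112 by 64; medium (-37.5, -42), 90 by 54; small (47.5, -42), 70 by 48; square, for the punch (58.5, 37), 48 by 48. Keys lie with their length along the tray's x, either way round.
- rack: Fixed wooden bracket, any yaw, 130 (x) by 84 (y) by 60 mm high; top plate 10 mm thick. Origin: underside, on the slot's centre line; z up. Keyhole slot along its x (y = 0): 16 mm wide from x = -45 to 17 mm, then the wide end, an eight-sided opening 36 mm across centred at x = 35 mm. The punch hangs at x -35 to -15 mm; its foot passes up only at the wide end.
- block_mid (a point): Look-alike to leave alone: straight dark wooden block 75 x 34 x 26 mm, no waist. This point is its centre, x along its length.
- wedge_mid (a point): Look-alike to leave alone: dark wooden wedge (half a key), 55 mm long, 26 mm thick, tapering one way from 44 mm to 18 mm wide. This point is its centre, x along its length to the wide end.
- glue_pot: Bystander: white plastic glue pot, 60 mm across, 70 mm high, standing. Origin: centre of its underside.
- sander: Bystander: cork sanding block 90 x 55 mm, with a black grip on top, 43 mm high. Origin: centre of its underside.
Mind the look-alikes: they are no part of the job. What is shaped like the part that bears key_l_mid but orange, red or yellow is not meant.

How it is judged:
At the end, for the whole second after the job is handed in: Each key flat on the floor of its own bay (0.1 rad), centre within 13 mm of the bay's along each tray axis, 3 mm in height; punch upright (0.12 rad) on the floor of the square bay, within 13 mm of its centre; block, wedge, pot and sanding block within 30 mm of their starts; all still (x of key_l_mid in the frame of tray between -0.0395 and -0.0135 m and y of key_l_mid in the frame of tray between 0.024 and 0.05 m and z of key_l_mid in the frame of tray between 0.015 and 0.021 m and angle between each of key_l_mid, key_m_mid, key_s_mid's own z axis and vertical below 0.1 rad and linear speed of each of key_l, key_m, key_s, punch below 0.02 m/s and x of key_m_mid in the frame of tray between -0.0505 and -0.0245 m and y of key_m_mid in the frame of tray between -0.055 and -0.029 m and z of key_m_mid in the frame of tray between 0.015 and 0.021 m and x of key_s_mid in the frame of tray between 0.0345 and 0.0605 m and y of key_s_mid in the frame of tray between -0.055 and -0.029 m and z of key_s_mid in the frame of tray between 0.015 and 0.021 m and x of punch_grip in the frame of tray between 0.0455 and 0.0715 m and y of punch_grip in the frame of tray between 0.024 and 0.05 m and z of punch_grip in the frame of tray between 0.058 and 0.066 m and angle between punch_grip's own z axis and vertical below 0.12 rad and distance of each of block_mid, wedge_mid, glue_pot, sander from where it was at the start of the episode below 0.03 m); the robot touches nothing.
It fails at once if the straight block is pushed or carried away by more than 30 mm (distance of block_mid from where it was at the start of the episode above 0.03 m).
It fails at once if the wedge is pushed or carried away by more than 30 mm (distance of wedge_mid from where it was at the start of the episode above 0.03 m).
It fails at once if the glue pot is pushed or carried away by more than 30 mm (distance of glue_pot from where it was at the start of the episode above 0.03 m).
It fails at once if the sanding block is pushed or carried away by more than 30 mm (distance of sander from where it was at the start of the episode above 0.03 m).
It also fails if it takes over 109 s, if anything falls off the work surface, if the arm or the gripper's body presses on something with over 40 N, if the wrist force passes 120 N, or if a joint passes its speed limit or range.

### The arm

A 6-joint arm with a two-finger parallel gripper is mounted at the origin on the work surface. World frame = base frame: x ahead of the robot, y to its left, z up, the work surface at z = 0. Lengths are in m, angles in rad, forces in N, time in s.
With the tool pointing down it reaches from about 0.425 to 0.95 m from the base axis. Payload 3.5 kg.
Tool frame: the origin (TCP) lies at the very end of the fingers, on their centre line; the grasp point (between the pads) lies ctrl.grip_point_offset behind it (ctrl.grip_point_offset is the distance from the TCP to the grasp point, in m); z points along the fingers, y is the direction in which the jaws open and shut (so a half turn about z gives the same grasp; the last joint's range is limited). The gripper opens to 85 mm and grips with 20 to 120 N. Pads are 22 mm wide; open, the fingers measure 114 mm over their backs; the gripper's body (76 mm by 85 mm) begins 54 mm behind the grasp point. The pads swing forward as they close: fully open they stand 13 mm farther back than shut.
Start: joints at [-1.475, 0.286, 1.577, -0, 1.279, -0.15], TCP at [0.164, -0.655, 0.231] pointing down, gripper open.
Joint ranges: [-2.77, 2.77], [-0.9, 2.22], [0.21, 2.48], [-1.53, 4.67], [0.24, 2.81], [-2.84, 2.84]. Speed limits (rad/s): [2.79, 2.79, 3.14, 3.14, 3.14, 3.14].

### API

Orientations are given as a unit quaternion [x, y, z, w].
In Python, from plant import telemetry, imaging, ticket, finder, ctrl gives the robot as it stands. The module is installed in compiled form; this text tells all that it offers.
- The arm moves only by the shell command python3 -m crank 'ROWS' [FORCE]. ROWS is JSON, a list of rows, each a list of 7 numbers: the shift along the tool's x, y, z scaled (see below), then the turn, a rotation vector about the tool's x, y, z scaled (see below), then the opening, from 0 (shut) to 1 (fully open). A call has 1 to 12 rows; each row is the pose to reach, as a shift and turn from the pose commanded when the call began, along the tool's axes at that moment; what a row does not reach only later rows make up. The controller multiplies each number of a shift by 0.15 m and each number of a turn by 90 degrees. A row lasts 1/10 s, in which the tool goes at most 50 mm and 8.59 degrees, less where a joint would pass 70% of its speed; a pose out of reach is approached as far as the arm can. A call with a number of a shift or a turn outside -1 to 1 is refused whole. A call with a gripper value outside its range is refused whole. The fingers move at their own pace and stop on an object; FORCE is the grip in N (left out, the last holds). Time passes only in rows, so rows that repeat a pose let the fingers close. It gives the time, the measured TCP pose, the force and the opening at its end, in the units of the state.
- telemetry.get_state(): the state, without advancing time (a new reading comes with each control period).
- imaging.read_camera(name): name is "scene" or "top" or "wrist"; returns a dict with "pixels" (384x512x3 uint8, red, green, blue), "vfov" (degrees; the focal length in pixels is half the picture's height over the tangent of half this angle, whatever the lens; pixels are square), "cx", "cy" (the principal point, pixels), "distortion" ([k1, k2, p1, p2, k3] as OpenCV has them; the pictures are not rectified), "rvec" (rotation vector, rad) and "tvec" (3), from world to camera coordinates, as OpenCV has them. Camera axes: x right, y down, z forward; pixel columns grow to the right and rows downward; lengths in m; the calibration is good to about 2 mm. A picture is of the moment at which its call begins. There is no depth.
- ticket.sign_off(): hands the job in, once; it reports no verdict.
Trained networks look in a picture, given as the dict that the camera call returned (one of the last four; its "shot" number tells which), for a name from the list of things; names that differ only in an ending like _2 or _b are one class to them, and where a whole thing is asked for, a point or a joint stands for the part that bears it (a point fixed in the world has none). Each returns a list of dicts, best first, with "confidence" (0 to 1); they miss things now and then, are a little off and sometimes report something else, mostly with a low value. They report only what shows in the picture. A call takes as long as a camera call. They do not tell look-alikes from the thing itself.
- finder.masks_of(label, picture): "pixels" (384x512 bool, what is visible of it) and "extent" ([left, top, right, bottom] in pixels, round what is visible of it).
- finder.pinpoint(label, picture): "location" ([row, column] in pixels: a listed point, or the origin of a listed thing).
The state is a dict: "time": time; "qpos": joint angles; "dq": joint speeds; "joint_efforts": joint torques, N m; "eef_pos": TCP position; "tcp_rot": TCP orientation; "contact_force": force on the tool from outside, world axes, zero at the start; "wrist_torque": the same for the moment, N m; "opening": opening from 0.0 (shut) to 1.0 (fully open).
Only numpy, scipy, OpenCV 4.12 (cv2) and the standard library are available. Lean on these libraries where they do the work, as an engineer would, in place of code of your own. Each camera call takes 0.05 s, during which the arm holds its last target.

## Working session

There is one attempt and no reset: what is moved stays moved. The work goes in short steps, Python scripts to look and compute and a shell command to move; the robot and the scene stay as the last step left them, time stands still between calls to the robot, and variables do not carry over. Pictures are saved under pics/ and viewed, and the job is handed in when it is done.

```bash
mkdir -p pics; ls; python3 - <<'E'
from plant import telemetry, imaging, ctrl
import cv2
print(telemetry.get_state()); print(ctrl.grip_point_offset)
for n in ("scene","top","wrist"):
    p=imaging.read_camera(n)
    print(n,p["vfov"],p["cx"],p["cy"],p["distortion"],p["rvec"],p["tvec"])
    cv2.imwrite(f"pics/{n}0.png",cv2.cvtColor(p["pixels"],cv2.COLOR_RGB2BGR))
E
```

```text
pics
{'time': 0.0, 'qpos': array([-1.47497146e+00,  2.87187689e-01,  1.57819953e+00,  1.42428472e-05,
        1.27860506e+00, -1.49997401e-01]), 'dq': array([-0.00018116, -0.00125024,  0.00034151,  0.0007006 , -0.00016216,
        0.00120664]), 'joint_efforts': array([ 1.19680622e-03, -4.05983198e+01, -2.92626733e+01, -9.68571408e-05,
        5.85433198e-03, -4.80337157e-07]), 'eef_pos': array([ 0.16423306, -0.65402731,  0.2299203 ]), 'tcp_rot': array([ 9.92455469e-01,  1.22599762e-01,  3.93091312e-05, -1.19918954e-03]), 'contact_force': array([ 0.05325952, -0.11819563, -0.03375611]), 'wrist_torque': array([ 0.04252038, -0.02591419, -0.0461687 ]), 'opening': 0.998477872894352}
0.0187
scene 48.80150164433193 259.6842010370848 189.76142611057062 [-0.06714451  0.          0.          0.          0.        ] [ 1.79774196  1.32510584 -0.76068416] [-0.1567971  -0.22349044  1.43720442]
top 43.37150110298139 251.01339942784247 193.78156098928542 [0.00679704 0.         0.         0.         0.        ] [ 2.13833253 -2.14531254  0.15613141] [0.02185054 0.59454181 1.20898653]
wrist 66.59614865007573 254.60540636608533 192.4667709353632 [-0.00765717  0.          0.          0.          0.        ] [-2.28442443  1.78141032  0.26818493] [-0.67389984 -0.03839366  0.37955571]
```

View pics/scene0.png

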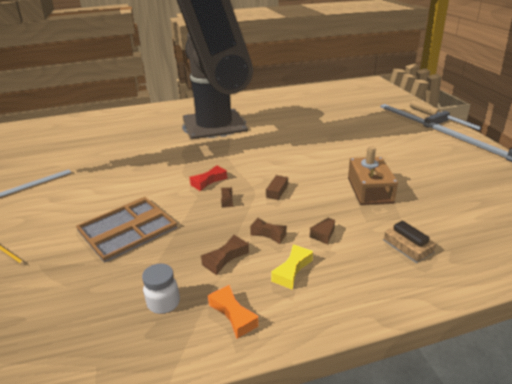

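View pics/top0.png

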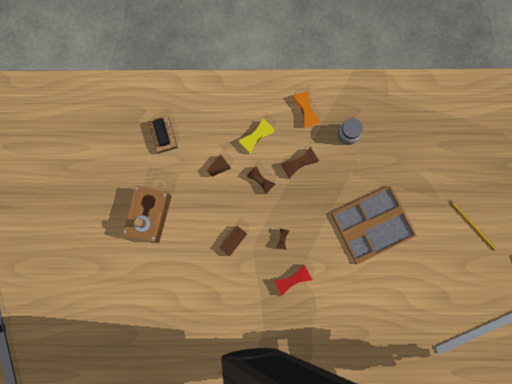

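View pics/wrist0.png

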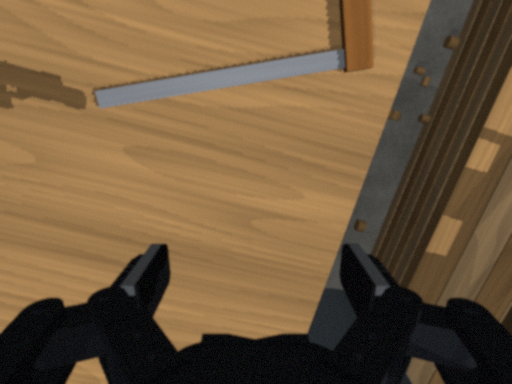

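The top view shows the tray at (371,224), the rack at (147,215) with the punch at about (142,223), and its wide end at (148,202). The dark keys are at (300,162), (261,179) and (283,239), the block at (232,240) and the wedge at (218,165). Next I'll measure by fitting silhouettes.

```bash
cat > h.py <<'E'
import numpy as np, cv2
from scipy.optimize import minimize
from scipy.spatial.transform import Rotation as R
def K(p):
    f=192/np.tan(np.radians(p["vfov"])/2)
    return np.array([[f,0,p["cx"]],[0,f,p["cy"]],[0,0,1.]])
def proj(p,X):
    return cv2.projectPoints(np.asarray(X,float).reshape(-1,1,3),np.array(p["rvec"],float),np.array(p["tvec"],float),K(p),np.array(p["distortion"],float))[0].reshape(-1,2)
def back(p,uv,z):
    uv=np.asarray(uv,float).reshape(-1,1,2)
    n=cv2.undistortPoints(uv,K(p),np.array(p["distortion"],float)).reshape(-1,2)
    Rm=cv2.Rodrigues(np.array(p["rvec"],float))[0]; C=-Rm.T@np.array(p["tvec"],float)
    d=np.c_[n,np.ones(len(n))]@Rm
    return C+d*((z-C[2])/d[:,2])[:,None]
def bow(L,W,N,n=18):
    L/=2;W/=2;N/=2;n/=2
    return np.array([[L,W],[n,N],[-n,N],[-L,W],[-L,-W],[-n,-N],[n,-N],[L,-W]])/1000
def rect(L,W): return np.array([[L,W],[-L,W],[-L,-W],[L,-W]])/2000
SH={'key_l':(bow(90,44,22),0,.026),'key_m':(bow(70,36,18),0,.026),'key_s':(bow(50,28,14),0,.026),'tray':(rect(175,148),0,.014),'block':(rect(75,34),0,.026),
'wedge':(np.array([[27.5,22],[-27.5,9],[-27.5,-9],[27.5,-22]])/1000,0,.026),'rack':(rect(130,84),0,.06),'sander':(rect(90,55),0,.043)}
def sil(p,name,x,y,a,S=4,dz=0):
    P,z0,z1=SH[name]
    c,s=np.cos(a),np.sin(a)
    Q=P@np.array([[c,s],[-s,c]])+[x,y]
    A=proj(p,np.c_[Q,np.full(len(Q),z0+dz)]);B=proj(p,np.c_[Q,np.full(len(Q),z1+dz)])
    m=np.zeros((384*S,512*S),np.uint8)
    f=lambda q: np.round((q+.5)*S*16-8).astype(np.int32)
    cv2.fillPoly(m,[f(A)],255,shift=4);cv2.fillPoly(m,[f(B)],255,shift=4)
    for i in range(len(Q)):
        j=(i+1)%len(Q)
        cv2.fillPoly(m,[f(np.array([A[i],A[j],B[j],B[i]]))],255,shift=4)
    return cv2.resize(m,(512,384),interpolation=cv2.INTER_AREA)/255.
def fit(views,name,x0,dz=0):
    # views: list of (picture, mask float)
    def cost(v):
        t=0
        for p,m in views:
            s=sil(p,name,v[0],v[1],v[2]/20,dz=dz); t+=np.abs(s-m).sum()/m.sum()
        return t/len(views)
    x0=np.array([x0[0],x0[1],x0[2]*20])
    best=None
    for r in range(2):
        sx=np.vstack([x0]+[x0+d for d in np.diag([.008,.008,4.])*(1 if r==0 else .3)])
        o=minimize(cost,x0,method='Nelder-Mead',options=dict(initial_simplex=sx,maxiter=150,xatol=1e-4,fatol=1e-4)); x0=o.x
    return o.x[0],o.x[1],o.x[2]/20,o.fun
def blob(mask,near=None):
    n,l,st,c=cv2.connectedComponentsWithStats(mask.astype(np.uint8))
    k=1+np.argmax(st[1:,4]); return l==k
E
python3 - <<'E'
from h import *
from plant import imaging,finder
import pickle
t=imaging.read_camera("top"); s=imaging.read_camera("scene")
pickle.dump((t,s),open('p0.pkl','wb'))
for n in ["key_l_mid","key_m_mid","key_s_mid","punch_grip","tray","rack","block_mid","wedge_mid","glue_pot","sander"]:
    for nm,p in (("top",t),("scene",s)):
        for d in finder.pinpoint(n,p)[:3]:
            z={'tray':0,'rack':0,'glue_pot':0,'sander':0,'punch_grip':.083}.get(n,.013)
            print(n,nm,round(d["confidence"],2),np.round(d["location"],1),np.round(back(p,[d["location"][1],d["location"][0]],z)[0][:2],4))
E
```

```text
key_l_mid top 0.85 [162.1 297.1] [ 0.685  -0.1041]
key_l_mid top 0.76 [110.2 304.7] [ 0.8297 -0.1273]
key_l_mid top 0.58 [279.8 292.7] [ 0.3736 -0.0873]
key_l_mid scene 0.82 [266.8 289.9] [7.588e-01 4.000e-04]
key_l_mid scene 0.77 [178.1 208.8] [ 0.3757 -0.0857]
key_l_mid scene 0.73 [309.8 230.6] [ 0.8293 -0.1332]
key_m_mid top 0.69 [179.2 261. ] [ 0.6387 -0.0068]
key_m_mid scene 0.89 [228.  270.7] [0.6303 0.0027]
key_m_mid scene 0.67 [226.  325.9] [0.6613 0.1187]
key_s_mid top 0.65 [238.9 280.1] [ 0.4793 -0.056 ]
key_s_mid top 0.62 [166.5 216.3] [0.6738 0.1131]
key_s_mid top 0.37 [163.6 297.4] [ 0.6809 -0.1048]
key_s_mid scene 0.76 [195.4 223.1] [ 0.4694 -0.0678]
punch_grip top 0.69 [223.3 137.7] [0.5154 0.3026]
punch_grip scene 0.66 [154.5 371.3] [0.5114 0.3035]
punch_grip scene 0.5 [200.8 225.8] [ 0.5996 -0.0853]
tray top 0.74 [222.7 373.9] [ 0.5223 -0.3068]
tray scene 0.84 [228.9 126. ] [ 0.5159 -0.3032]
rack top 0.97 [213.2 150.6] [0.5498 0.2889]
rack scene 0.57 [190.1 368.1] [0.5421 0.2881]
block_mid top 0.67 [239.2 235.7] [0.4789 0.0606]
block_mid scene 0.63 [185.3 276.8] [0.4667 0.071 ]
wedge_mid top 0.68 [166.8 215.2] [0.673 0.116]
wedge_mid top 0.33 [222.9 141. ] [0.5227 0.3107]
wedge_mid scene 0.59 [225.5 325.5] [0.6593 0.1186]
glue_pot top 0.89 [135.9 346.2] [ 0.7605 -0.2408]
glue_pot scene 0.75 [303.9 165.9] [ 0.7695 -0.2396]
glue_pot scene 0.57 [224.5 327.3] [0.6416 0.1317]
sander scene 0.7 [243.1 410.1] [0.7567 0.27  ]
```

```bash
python3 - <<'E'
from h import *
import pickle
t,s=pickle.load(open('p0.pkl','rb'))
def dark(p):
    a=p["pixels"].astype(int); 
    hsv=cv2.cvtColor(p["pixels"],cv2.COLOR_RGB2HSV)
    return a,hsv
for nm,p in (("t",t),("s",s)):
    a,hsv=dark(p)
    pts=[(300,162),(262,180),(283,239),(310,178),(330,160),(371,230)] if nm=="t" else [(225,255),(268,230),(227,195),(215,240)]
    for u,v in pts: print(nm,u,v,a[v,u],hsv[v,u])
init={'key_l':(.685,-.104,np.radians(0)),'key_m':(.638,-.005,0),'key_s':(.478,-.056,0),'block':(.477,.062,0),'wedge':(.673,.115,0),'tray':(.522,-.305,0),'rack':(.55,.289,0)}
for n in ['key_l','key_m','key_s','block','wedge']:
    views=[]
    for p in (t,s):
        a=p["pixels"].astype(int)
        m=(a[...,0]<118)&(a[...,0]>a[...,2]+10)
        c=proj(p,[[*init[n][:2],.013]])[0]
        l=cv2.connectedComponents(m.astype(np.uint8))[1]
        yy,xx=np.nonzero(l); k=np.argmin((xx-c[0])**2+(yy-c[1])**2); mm=l==l[yy[k],xx[k]]
        views.append((p,mm.astype(float)))
    r=[]
    for a0 in np.radians([0,45,90,135]+([180,225,270,315] if n=='wedge' else [])):
        r.append(fit(views,n,(*init[n][:2],a0)))
    r.sort(key=lambda q:q[3])
    print(n,[int(v[1].sum()) for v in views],np.round(r[0],4),np.round(np.degrees(r[0][2]),1),'2nd',np.round(r[1],3), 'single',[np.round(fit([v],n,r[0][:3]),4) for v in views])
E
```

```text
t 300 162 [84 53 35] [ 11 149  84]
t 262 180 [89 57 37] [ 12 149  89]
t 283 239 [83 52 34] [ 11 151  83]
t 310 178 [158 127  88] [ 17 113 158]
t 330 160 [158 127  87] [ 17 115 158]
t 371 230 [108 110 115] [111  16 115]
s 225 255 [99 70 50] [ 12 126  99]
s 268 230 [98 71 48] [ 14 130  98]
s 227 195 [106  72  49] [ 12 137 106]
s 215 240 [181 148 103] [ 17 110 181]
key_l [673, 752] [ 0.6854 -0.1078 -1.0503  0.3077] -60.2 2nd [ 0.685 -0.108  2.09   0.309] single [array([ 0.6841, -0.1073, -1.0486,  0.3297]), array([ 0.6854, -0.1077, -1.0486,  0.2811])]
key_m [469, 472] [ 0.6364 -0.0036  0.8035  0.3167] 46.0 2nd [ 0.636 -0.004  0.808  0.317] single [array([ 0.6372, -0.0028,  0.7828,  0.381 ]), array([ 0.6364, -0.0036,  0.8035,  0.2419])]
key_s [338, 191] [ 0.4802 -0.0596 -0.1983  0.4047] -11.4 2nd [ 0.48  -0.06  -0.202  0.406] single [array([ 0.4802, -0.0596, -0.1983,  0.557 ]), array([ 0.4801, -0.0597, -0.2042,  0.2508])]
block [611, 228] [0.4754 0.0706 2.53   0.5874] 145.0 2nd [0.474 0.071 2.524 0.589] single [array([0.4738, 0.0801, 2.2997, 0.332 ]), array([0.4772, 0.0696, 2.5372, 0.8109])]
wedge [368, 360] [0.6727 0.1126 5.3945 0.289 ] 309.1 2nd [ 0.673  0.113 -0.893  0.289] single [array([0.673 , 0.1135, 5.3726, 0.2579]), array([0.6712, 0.1126, 5.4349, 0.3038])]
```

```bash
python3 - <<'E'
import pickle,cv2
t,s=pickle.load(open('p0.pkl','rb'))
i=cv2.cvtColor(t["pixels"],cv2.COLOR_RGB2BGR)
a=cv2.resize(i[170:260,100:200],None,fx=5,fy=5,interpolation=cv2.INTER_CUBIC)
cv2.imwrite('pics/rk.png',a)
a=cv2.resize(i[175:275,315:425],None,fx=5,fy=5,interpolation=cv2.INTER_CUBIC)
cv2.imwrite('pics/tr.png',a)
E
```

```text
(no output)
```

View pics/rk.png

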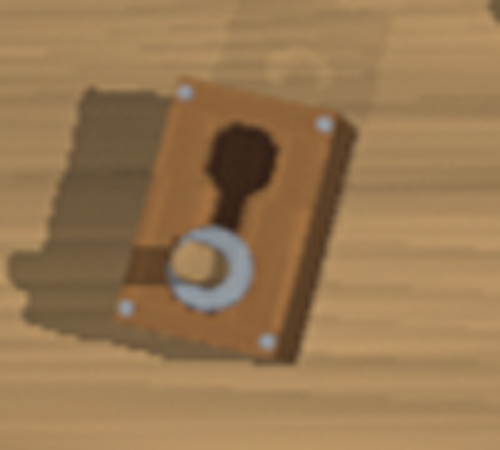

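View pics/tr.png

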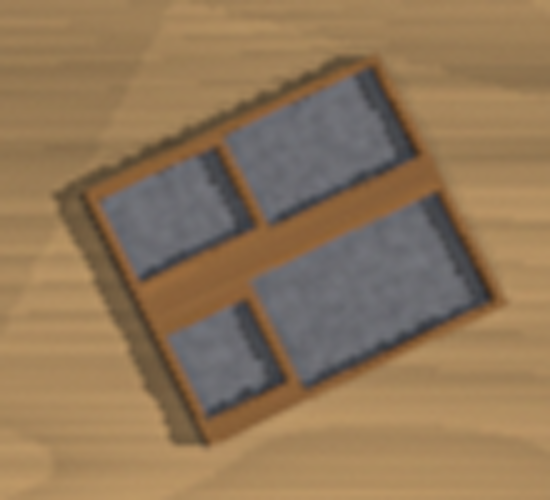

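```bash
cat > f1.py <<'E'
from h import *
import pickle
t,s=pickle.load(open('p0.pkl','rb'))
init={'key_l':(.685,-.107,-1.05),'key_m':(.637,-.003,.8),'key_s':(.480,-.0596,-.2),'block':(.4755,.065,2.53),'wedge':(.673,.113,-.9)}
vis=[]
for n in init:
    views=[]
    for p in (t,s):
        a=cv2.cvtColor(p["pixels"],cv2.COLOR_RGB2HSV).astype(int)
        m=(a[...,0]<=15)&(a[...,2]<125)&(a[...,1]>100)
        c=proj(p,[[*init[n][:2],.013]])[0]
        l=cv2.connectedComponents(m.astype(np.uint8))[1]
        yy,xx=np.nonzero(l); k=np.argmin((xx-c[0])**2+(yy-c[1])**2); mm=l==l[yy[k],xx[k]]
        views.append((p,mm.astype(float)))
    r=[fit(views,n,init[n]),fit(views,n,(*init[n][:2],init[n][2]+.5)),fit(views,n,(*init[n][:2],init[n][2]-.5))]
    r.sort(key=lambda q:q[3])
    print(n,[int(v[1].sum()) for v in views],np.round(r[0],4),np.round(np.degrees(r[0][2]),1), 'single',[np.round(fit([v],n,r[0][:3]),4) for v in views])
def rigid(W,M):
    W=np.array(W);M=np.array(M,float); z=(M[:,0]+1j*M[:,1]);w=W[:,0]+1j*W[:,1]
    zc=z-z.mean();wc=w-w.mean();r=(np.conj(zc)*wc).sum();r/=abs(r)
    o=w.mean()-r*z.mean(); print('origin',np.round([o.real,o.imag],4),'yaw',np.angle(r),np.degrees(np.angle(r)),'res mm',np.round(1e3*abs(o+r*z-w),1))
C=lambda q,o:(np.array(q)+.5)/5-.5+np.array(o)
W=back(t,C([(85,190),(375,58),(502,300),(208,445)],(315,175)),.014)[:,:2]
print([round(float(np.linalg.norm(W[i]-W[(i+1)%4])),4) for i in range(4)])
# tray: +x image left-down; +y image down
rigid(W,np.array([[87.5,-74],[-87.5,-74],[-87.5,74],[87.5,74]])/1e3)
W=back(t,C([(182,78),(340,120),(280,355),(122,315)],(100,170)),.06)[:,:2]
print([round(float(np.linalg.norm(W[i]-W[(i+1)%4])),4) for i in range(4)])
rigid(W,np.array([[65,42],[65,-42],[-65,-42],[-65,42]])/1e3)
print('wide',back(t,C([(242,160)],(100,170)),.06),'collar',back(t,C([(210,269)],(100,170)),.064),'top',back(t,C([(196,259)],(100,170)),.106))
E
python3 f1.py
```

```text
key_l [451, 818] [ 0.6844 -0.1102 -1.0449  0.112 ] -59.9 single [array([ 0.6844, -0.1102, -1.0449,  0.0658]), array([ 0.6835, -0.1089, -1.0214,  0.1535])]
key_m [282, 485] [ 0.6376 -0.0055  0.8084  0.1477] 46.3 single [array([ 0.6376, -0.0055,  0.8084,  0.0822]), array([ 0.6376, -0.0055,  0.8084,  0.2132])]
key_s [143, 192] [ 0.4796 -0.0613 -0.1977  0.1945] -11.3 single [array([ 0.4799, -0.0615, -0.2402,  0.1366]), array([ 0.4795, -0.0615, -0.1971,  0.2429])]
block [395, 324] [0.4756 0.0689 2.4999 0.1726] 143.2 single [array([0.4757, 0.0688, 2.4827, 0.0497]), array([0.4762, 0.0675, 2.5765, 0.2707])]
wedge [274, 391] [ 0.6728  0.1114 -0.8944  0.1427] -51.2 single [array([ 0.6729,  0.1117, -0.9301,  0.075 ]), array([ 0.6702,  0.112 , -0.8187,  0.1776])]
[0.1712, 0.1423, 0.1735, 0.1464]
origin [ 0.5177 -0.301 ] yaw 2.0036861991242234 114.80276267842747 res mm [2.2 3.3 3.1 0.9]
[0.0848, 0.1232, 0.0832, 0.1246]
origin [0.5441 0.2883] yaw -0.2310537465441422 -13.23840451766478 res mm [1.9 4.5 2.3 3.9]
wide [[0.57299596 0.28356487 0.06      ]] collar [[0.51678398 0.29729377 0.064     ]] top [[0.51796334 0.29459124 0.106     ]]
```

```bash
cat >> h.py <<'E'
def go(x,y,z,phi,half=True):
    """print row numbers (tool axes, scaled) from the measured pose to target; phi deg = yaw of tool x (pointing down)"""
    from plant import telemetry
    st=telemetry.get_state(); Rm=R.from_quat(st["tcp_rot"]); 
    a=np.radians(phi); T=R.from_matrix(np.array([[np.cos(a),np.sin(a),0],[np.sin(a),-np.cos(a),0],[0,0,-1.]]))
    d=Rm.inv().apply(np.array([x,y,z])-st["eef_pos"]); rv=(Rm.inv()*T).as_rotvec()
    print('t',round(st["time"],2),'pos',np.round(st["eef_pos"],4),'op',round(st["opening"],3),'F',np.round(st["contact_force"],1))
    print('shift',np.round(d/.15,4),'turn',np.round(rv/(np.pi/2),4),'rows',round(np.linalg.norm(d)/.05,1),round(np.degrees(np.linalg.norm(rv))/8.59,1))
E
R='[.849,-.536,.107,0,0,0,.6]'
for i in 1; do
python3 -m crank '[[0.849,-0.536,0.107,0,0,0,0.6],[0.849,-0.536,0.107,0,0,0,0.6],[0.849,-0.536,0.107,0,0,0,0.6],[0.849,-0.536,0.107,0,0,0,0.6]]' 60
python3 -m crank '[[0.849,-0.536,0.107,0,0,0,0.6],[0.849,-0.536,0.107,0,0,0,0.6],[0.849,-0.536,0.107,0,0,0,0.6],[0.849,-0.536,0.107,0,0,0,0.6]]'
python3 -m crank '[[0.849,-0.536,0.107,0,0,0,0.6],[0.849,-0.536,0.107,0,0,0,0.6],[0.849,-0.536,0.107,0,0,0,0.6],[0.849,-0.536,0.107,0,0,0,0.6]]'
python3 -m crank '[[0.849,-0.536,0.107,0,0,0,0.6],[0.849,-0.536,0.107,0,0,0,0.6],[0.849,-0.536,0.107,0,0,0,0.6],[0.849,-0.536,0.107,0,0,0,0.6]]'
done
python3 -c "
from h import *
go(.6844,-.1102,.15,120.1)"
```

```text
time: 1.65
eef_pos: [0.2716, -0.5413, 0.2141]
tcp_rot: [0.992, 0.125, 0.001, -0.002]
contact_force: [-0.0, -0.7, 0.6]
opening: 0.598
time: 2.05
eef_pos: [0.3748, -0.433, 0.1985]
tcp_rot: [0.992, 0.125, 0.0, -0.001]
contact_force: [-1.3, 0.2, 0.7]
opening: 0.601
time: 2.45
eef_pos: [0.4784, -0.3248, 0.1827]
tcp_rot: [0.992, 0.125, 0.0, -0.001]
contact_force: [0.7, -0.2, 0.1]
opening: 0.595
time: 2.85
eef_pos: [0.5824, -0.2164, 0.1666]
tcp_rot: [0.992, 0.125, 0.0, -0.0]
contact_force: [-0.9, 0.2, -0.6]
opening: 0.6
t 2.85 pos [ 0.5824 -0.2164  0.1666] op 0.6 F [-0.9  0.2 -0.6]
shift [ 0.8342 -0.5176  0.1119] turn [ 1.0000e-04 -7.0000e-04 -1.1752e+00] rows 3.0 12.3
```

```bash

python3 -m crank '[[0.834,-0.518,0.112,0,0,-0.99,0.6],[0.834,-0.518,0.112,0,0,-0.99,0.6],[0.834,-0.518,0.112,0,0,-0.99,0.6],[0.834,-0.518,0.112,0,0,-0.99,0.6],[0.834,-0.518,0.112,0,0,-0.99,0.6],[0.834,-0.518,0.112,0,0,-0.99,0.6],[0.834,-0.518,0.112,0,0,-0.99,0.6],[0.834,-0.518,0.112,0,0,-0.99,0.6],[0.834,-0.518,0.112,0,0,-0.99,0.6],[0.834,-0.518,0.112,0,0,-0.99,0.6],[0.834,-0.518,0.112,0,0,-0.99,0.6]]'
python3 -m crank '[[0,0,0,0,0,-0.185,0.6],[0,0,0,0,0,-0.185,0.6],[0,0,0,0,0,-0.185,0.6]]'
cat > look.py <<'E'
import sys; from h import *
from plant import imaging
cam,out=sys.argv[1:3]
p=imaging.read_camera(cam)
import pickle; pickle.dump(p,open(out+'.pkl','wb'))
i=cv2.cvtColor(p["pixels"],cv2.COLOR_RGB2BGR)
cv2.imwrite(f'pics/{out}.png',i)
E
python3 look.py wrist w1
python3 -c "
from h import *
go(.6844,-.1102,.006,120.1)"
```

```text
time: 3.95
eef_pos: [0.6824, -0.1158, 0.1506]
tcp_rot: [0.62, 0.784, -0.0, 0.0]
contact_force: [0.8, 0.1, -0.3]
opening: 0.601
time: 4.25
eef_pos: [0.6824, -0.1155, 0.1506]
tcp_rot: [0.502, 0.865, -0.0, 0.0]
contact_force: [0.3, 0.2, 0.1]
opening: 0.6
t 4.3 pos [ 0.6825 -0.1152  0.1506] op 0.599 F [-0.1 -0.2  1.3]
shift [0.023  0.0278 0.9637] turn [-0.0001  0.0005 -0.0058] rows 2.9 0.1
```

View pics/w1.png

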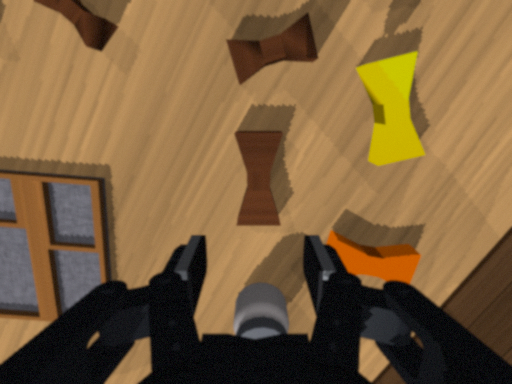

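```bash
cat > wfit.py <<'E'
import sys,pickle; from h import *
out=sys.argv[1]; p=pickle.load(open(out+'.pkl','rb'))
for k in range(2,len(sys.argv),4):
    n=sys.argv[k]; x,y,d=map(float,sys.argv[k+1:k+4])
    a=cv2.cvtColor(p["pixels"],cv2.COLOR_RGB2HSV).astype(int)
    m=(a[...,0]<=14)&(a[...,2]<125)&(a[...,2]>35)&(a[...,1]>100)
    c=proj(p,[[x,y,.013]])[0]
    l=cv2.connectedComponents(m.astype(np.uint8))[1]
    yy,xx=np.nonzero(l); j=np.argmin((xx-c[0])**2+(yy-c[1])**2); mm=(l==l[yy[j],xx[j]]).astype(float)
    r=min([fit([(p,mm)],n,(x,y,np.radians(d+e))) for e in (0,25,-25)],key=lambda q:q[3])
    print(n,'proj',np.round(c),int(mm.sum()),np.round(r,4),np.round(np.degrees(r[2]),1))
E
python3 wfit.py w1 key_l .6844 -.1102 -60 key_m .6376 -.0055 46.3
```

```text
key_l proj [259. 178.] 3165 [ 0.6832 -0.1103 -1.0519  0.0388] -60.3
key_m proj [273.  52.] 2890 [ 0.6358 -0.0055  0.8048  0.0622] 46.1
```

```bash

python3 -m crank '[[0.025,0.025,0.3,0,0,0,0.6],[0.025,0.025,0.6,0,0,0,0.6],[0.025,0.025,0.85,0,0,0,0.6],[0.025,0.025,0.96,0,0,0,0.6],[0.025,0.025,0.96,0,0,0,0.6],[0.025,0.025,0.96,0,0,0,0.6]]'
python3 -c "
from h import *
go(.6836,-.1103,.006,119.8)"
```

```text
time: 4.9
eef_pos: [0.6852, -0.1088, 0.008]
tcp_rot: [0.502, 0.865, 0.0, 0.001]
contact_force: [0.1, -0.1, 0.5]
opening: 0.602
t 4.9 pos [ 0.6852 -0.1088  0.008 ] op 0.602 F [ 0.1 -0.1  0.5]
shift [-0.0037 -0.0142  0.0133] turn [ 0.0011  0.0012 -0.0004] rows 0.1 0.0
```

```bash

python3 -m crank '[[0,-0.014,0.013,0,0,0,0.6],[0,-0.014,0.013,0,0,0,0.2],[0,-0.014,0.013,0,0,0,0],[0,-0.014,0.013,0,0,0,0],[0,-0.014,0.013,0,0,0,0],[0,-0.014,0.013,0,0,0,0],[0,-0.014,0.013,0,0,0,0],[0,-0.014,0.013,0,0,0,0]]' 50
python3 -m crank '[[0,-0.014,-0.2,0,0,0,0],[0,0,-0.6,0,0,0,0],[0,0,-0.6,0,0,0,0],[0,0,-0.6,0,0,0,0]]'
python3 look.py wrist w2
python3 -c "
from h import *
a=np.radians(114.8);o=np.array([.5177,-.301])
f=lambda x,y:(o+[x*np.cos(a)-y*np.sin(a),x*np.sin(a)+y*np.cos(a)])
for b in [(-.0265,.037),(-.0375,-.042),(.0475,-.042),(.0585,.037)]: print(np.round(f(*b),4))
go(*f(-.0265,.037),.1,114.8)"
```

```text
time: 5.7
eef_pos: [0.6832, -0.1093, 0.0064]
tcp_rot: [0.501, 0.865, 0.0, 0.001]
contact_force: [-1.0, -0.7, 6.6]
opening: 0.246
time: 6.1
eef_pos: [0.6842, -0.1094, 0.0979]
tcp_rot: [0.501, 0.865, 0.001, 0.003]
contact_force: [-0.4, -0.9, -1.2]
opening: 0.249
[ 0.4952 -0.3406]
[ 0.5716 -0.3174]
[ 0.5359 -0.2403]
[ 0.4596 -0.2634]
t 6.15 pos [ 0.6824 -0.1089  0.0949] op 0.246 F [-0.6  0.6 -1.6]
shift [-0.7188 -1.8509 -0.035 ] turn [0.0007 0.0007 0.056 ] rows 6.0 0.6
```

View pics/w2.png

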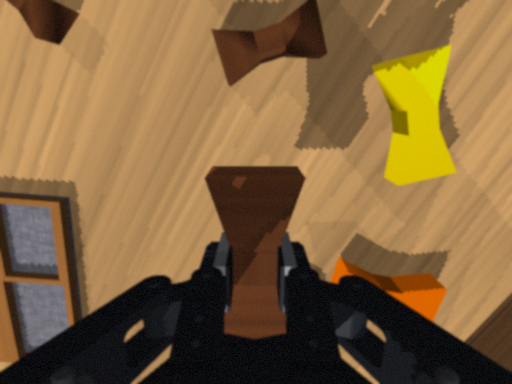

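The large key is held, with its far end at about (255,175). Next I'll carry it over the tray.

```bash

python3 -m crank '[[-0.36,-0.925,-0.03,0,0,0,0],[-0.36,-0.925,-0.03,0,0,0,0],[-0.36,-0.925,-0.03,0,0,0,0],[-0.36,-0.925,-0.03,0,0,0,0]]'
python3 -m crank '[[-0.36,-0.925,0,0,0,0.056,0],[-0.36,-0.925,0,0,0,0.056,0],[-0.36,-0.925,0,0,0,0.056,0],[-0.36,-0.925,0,0,0,0.056,0],[-0.36,-0.925,0,0,0,0.056,0]]'
python3 look.py wrist w3; python3 look.py top t3
python3 -c "
from h import *
go(.4952,-.3406,.1,114.8)"
```

```text
time: 6.55
eef_pos: [0.5837, -0.2279, 0.0954]
tcp_rot: [0.504, 0.864, -0.001, -0.003]
contact_force: [0.2, -0.0, -1.3]
opening: 0.246
time: 7.05
eef_pos: [0.4938, -0.3402, 0.0965]
tcp_rot: [0.54, 0.842, 0.001, -0.002]
contact_force: [0.7, 0.4, -1.3]
opening: 0.244
t 7.15 pos [ 0.4951 -0.3391  0.0972] op 0.248 F [ 0.1  0.3 -0.4]
shift [-0.0095 -0.0038 -0.0185] turn [-0.0004 -0.0018  0.0004] rows 0.1 0.0
```

View pics/w3.png

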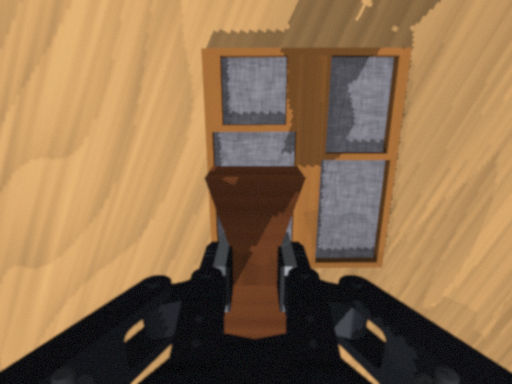

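View pics/t3.png

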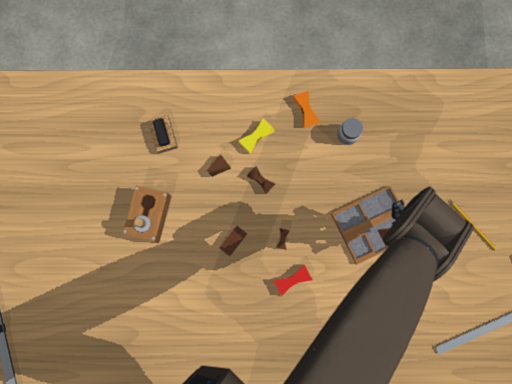

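```bash
cat > tray.py <<'E'
import sys,pickle; from h import *
p=pickle.load(open(sys.argv[1]+'.pkl','rb')); ox,oy,yaw=map(float,sys.argv[2:5])
a=np.radians(yaw); M=np.array([[np.cos(a),-np.sin(a)],[np.sin(a),np.cos(a)]])
img=cv2.resize(cv2.cvtColor(p["pixels"],cv2.COLOR_RGB2BGR),None,fx=1.5,fy=1.5)
def dr(c,w,h,z,col):
    q=np.array([[w,h],[-w,h],[-w,-h],[w,-h]])/2+c
    q=(q/1e3)@M.T+[ox,oy]; u=proj(p,np.c_[q,np.full(4,z)])
    cv2.polylines(img,[np.round((u+.5)*1.5*8).astype(np.int32)],True,col,1,cv2.LINE_AA,3)
dr((0,0),175,148,.014,(0,255,0))
for c,w,h in [((-26.5,37),112,64),((-37.5,-42),90,54),((47.5,-42),70,48),((58.5,37),48,48)]: dr(c,w,h,.014,(0,255,255))
cv2.imwrite('pics/'+sys.argv[5]+'.png',img)
E
python3 tray.py w3 .5177 -.301 114.8 tr1
```

```text
(no output)
```

View pics/tr1.png

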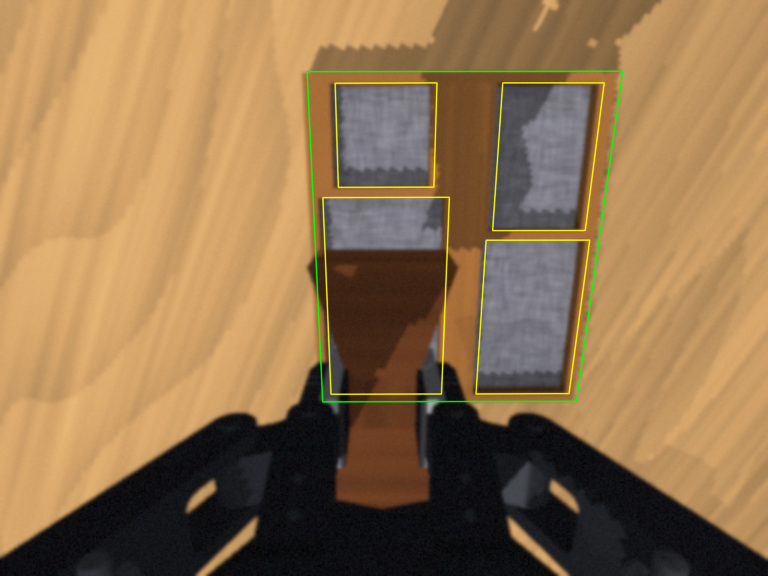

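The overlay matches the tray closely, so I'll lower the key.

```bash

python3 -m crank '[[-0.01,-0.005,0.25,0,0,0,0],[-0.01,-0.005,0.45,0,0,0,0],[-0.01,-0.005,0.54,0,0,0,0],[-0.01,-0.005,0.565,0,0,0,0],[-0.01,-0.005,0.565,0,0,0,0]]'
python3 -m crank '[[0,0,0,0,0,0,0.3],[0,0,0,0,0,0,0.34],[0,0,0,0,0,0,0.34],[0,0,0,0,0,0,0.34]]'
python3 -m crank '[[0,0,-0.15,0,0,0,0.34],[0,0,-0.5,0,0,0,0.5],[0,0,-0.7,0,0,0,0.6],[0,0,-0.7,0,0,0,0.6]]'
python3 look.py wrist w4
python3 tray.py w4 .5177 -.301 114.8 tr2
python3 -c "
from h import *
go(.6366,-.0055,.11,46.2)"
```

```text
time: 7.65
eef_pos: [0.4957, -0.3417, 0.0141]
tcp_rot: [0.538, 0.843, 0.0, -0.0]
contact_force: [1.1, 0.2, 0.3]
opening: 0.244
time: 8.05
eef_pos: [0.4955, -0.3429, 0.0151]
tcp_rot: [0.539, 0.842, -0.0, 0.001]
contact_force: [0.8, 0.1, -1.1]
opening: 0.339
time: 8.45
eef_pos: [0.4982, -0.3454, 0.1264]
tcp_rot: [0.539, 0.842, -0.001, 0.006]
contact_force: [0.1, -0.7, 0.7]
opening: 0.599
t 8.5 pos [ 0.4968 -0.3441  0.1232] op 0.603 F [-0.3 -0.  -0. ]
shift [1.6588 1.7924 0.0811] turn [0.0043 0.0029 0.7621] rows 7.3 8.0
```

View pics/tr2.png

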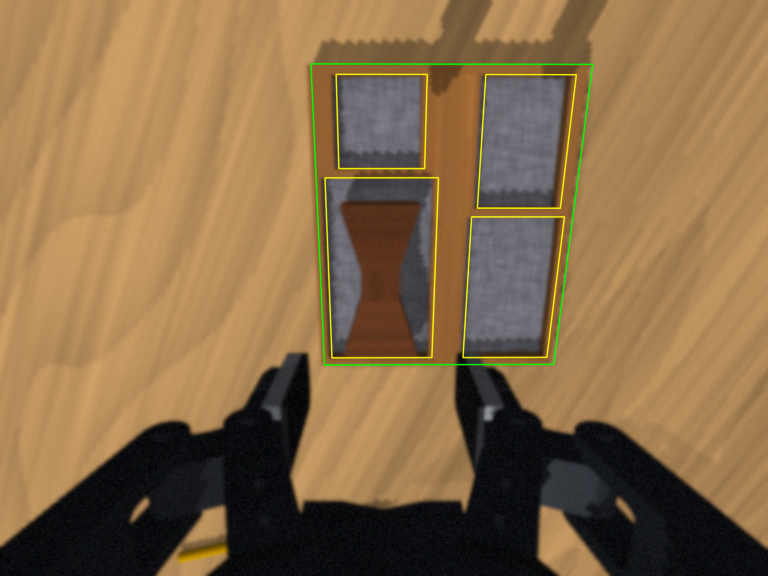

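The large key lies flat in its bay. Next is the medium key.

```bash

python3 -m crank '[[0.83,0.9,0.04,0,0,0,0.5],[0.83,0.9,0.04,0,0,0,0.5],[0.83,0.9,0.04,0,0,0,0.5],[0.83,0.9,0.04,0,0,0,0.5]]'
python3 -m crank '[[0.83,0.895,0.04,0,0,0.762,0.5],[0.83,0.895,0.04,0,0,0.762,0.5],[0.83,0.895,0.04,0,0,0.762,0.5],[0.83,0.895,0.04,0,0,0.762,0.5],[0.83,0.895,0.04,0,0,0.762,0.5],[0.83,0.895,0.04,0,0,0.762,0.5],[0.83,0.895,0.04,0,0,0.762,0.5],[0.83,0.895,0.04,0,0,0.762,0.5],[0.83,0.895,0.04,0,0,0.762,0.5],[0.83,0.895,0.04,0,0,0.762,0.5]]'
python3 look.py wrist w5
python3 wfit.py w4 key_l .4952 -.3406 114.8
python3 wfit.py w5 key_m .6366 -.0055 46.2
python3 -c "
from h import *
go(.6366,-.0055,.006,46.2)"
```

```text
time: 8.9
eef_pos: [0.5648, -0.1695, 0.1112]
tcp_rot: [0.538, 0.843, 0.0, -0.002]
contact_force: [1.0, -0.8, -0.6]
opening: 0.501
time: 9.9
eef_pos: [0.6343, -0.0033, 0.1058]
tcp_rot: [0.919, 0.393, -0.001, -0.001]
contact_force: [0.2, -0.8, 0.4]
opening: 0.5
key_l proj [254. 181.] 3921 [ 0.4967 -0.3451  2.004   0.0576] 114.8
key_m proj [259. 195.] 2796 [ 0.6359 -0.0054  0.8093  0.0663] 46.4
t 9.95 pos [ 0.6345 -0.0034  0.1061] op 0.498 F [-0.3  0.7 -0.2]
shift [3.000e-04 2.110e-02 6.674e-01] turn [-0.0009  0.0006  0.0016] rows 2.0 0.0
```

View pics/w5.png

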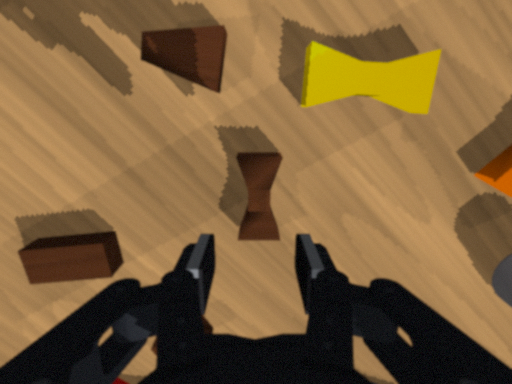

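```bash

python3 -m crank '[[0,0.02,0.25,0,0,0,0.5],[0,0.02,0.5,0,0,0,0.5],[0,0.02,0.63,0,0,0,0.5],[0,0.02,0.66,0,0,0,0.5],[0,0.02,0.66,0,0,0,0.5]]'
python3 -c "
from h import *
go(.6362,-.0055,.0055,46.3)"
```

```text
time: 10.45
eef_pos: [0.6367, -0.0054, 0.0074]
tcp_rot: [0.92, 0.393, -0.001, -0.0]
contact_force: [0.2, 0.0, 0.4]
opening: 0.5
t 10.45 pos [ 0.6367 -0.0054  0.0074] op 0.5 F [0.2 0.  0.4]
shift [-0.0027 -0.0022  0.0124] turn [-0.0009  0.0006 -0.0004] rows 0.0 0.0
```

```bash

python3 -m crank '[[0,0,0.01,0,0,0,0.3],[0,0,0.01,0,0,0,0],[0,0,0.01,0,0,0,0],[0,0,0.01,0,0,0,0],[0,0,0.01,0,0,0,0],[0,0,0.01,0,0,0,0],[0,0,0.01,0,0,0,0]]' 50
python3 -m crank '[[0,0,-0.2,0,0,0,0],[0,0,-0.6,0,0,0,0],[0,0,-0.6,0,0,0,0],[0,0,-0.6,0,0,0,0]]'
python3 look.py wrist w6
python3 -c "
from h import *
go(.5716,-.3174,.1,114.8)"
```

```text
time: 11.15
eef_pos: [0.6388, -0.0057, 0.0086]
tcp_rot: [0.92, 0.393, 0.001, 0.001]
contact_force: [0.8, -0.3, 5.5]
opening: 0.202
time: 11.55
eef_pos: [0.639, -0.0057, 0.0997]
tcp_rot: [0.92, 0.393, 0.002, 0.002]
contact_force: [-0.0, 0.2, -0.2]
opening: 0.203
t 11.6 pos [ 0.6373 -0.0054  0.0971] op 0.205 F [-1.3 -0.1 -0.5]
shift [-1.8049  1.1227 -0.0195] turn [ 7.00e-04  0.00e+00 -7.62e-01] rows 6.4 8.0
```

View pics/w6.png

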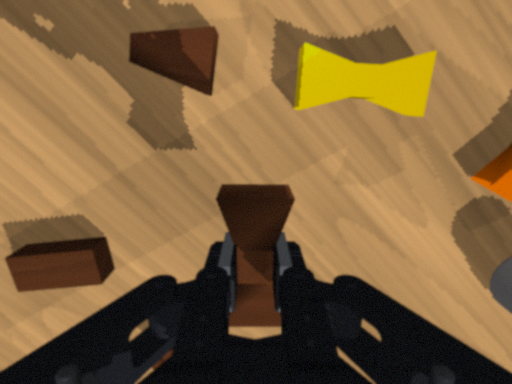

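The medium key is held. I'll carry it to the tray.

```bash

python3 -m crank '[[-0.9,0.56,-0.01,0,0,0,0],[-0.9,0.56,-0.01,0,0,0,0],[-0.9,0.56,-0.01,0,0,0,0],[-0.9,0.56,-0.01,0,0,0,0]]'
python3 -m crank '[[-0.9,0.56,-0.01,0,0,-0.762,0],[-0.9,0.56,-0.01,0,0,-0.762,0],[-0.9,0.56,-0.01,0,0,-0.762,0],[-0.9,0.56,-0.01,0,0,-0.762,0],[-0.9,0.56,-0.01,0,0,-0.762,0],[-0.9,0.56,-0.01,0,0,-0.762,0],[-0.9,0.56,-0.01,0,0,-0.762,0],[-0.9,0.56,-0.01,0,0,-0.762,0],[-0.9,0.56,-0.01,0,0,-0.762,0],[-0.9,0.56,-0.01,0,0,-0.762,0]]'
python3 -c "
from h import *
go(.5716,-.3174,.016,114.8)"
```

```text
time: 12.0
eef_pos: [0.6018, -0.1649, 0.0952]
tcp_rot: [0.921, 0.39, -0.002, -0.001]
contact_force: [0.0, 0.9, 0.0]
opening: 0.205
time: 13.0
eef_pos: [0.571, -0.3155, 0.0976]
tcp_rot: [0.54, 0.842, 0.0, -0.002]
contact_force: [-0.5, 1.0, 0.2]
opening: 0.204
t 13.0 pos [ 0.571  -0.3155  0.0976] op 0.204 F [-0.5  1.   0.2]
shift [-0.0152 -0.001   0.5442] turn [-0.0009 -0.002  -0.0016] rows 1.6 0.0
```

```bash

python3 -m crank '[[-0.015,0,0.25,0,0,0,0],[-0.015,0,0.45,0,0,0,0],[-0.015,0,0.545,0,0,0,0],[-0.015,0,0.545,0,0,0,0],[-0.015,0,0.545,0,0,0,0],[-0.015,0,0.545,0,0,0,0]]'
python3 -m crank '[[0,0,0,0,0,0,0.25],[0,0,0,0,0,0,0.3],[0,0,0,0,0,0,0.3],[0,0,0,0,0,0,0.3]]'
python3 -m crank '[[0,0,-0.15,0,0,0,0.3],[0,0,-0.5,0,0,0,0.5],[0,0,-0.7,0,0,0,0.5],[0,0,-0.7,0,0,0,0.5]]'
python3 look.py wrist w7
python3 tray.py w7 .5177 -.301 114.8 tr3
python3 -c "
from h import *
go(.4797,-.0615,.11,168.5)"
```

```text
time: 13.6
eef_pos: [0.5735, -0.3192, 0.0195]
tcp_rot: [0.539, 0.842, -0.0, 0.001]
contact_force: [0.8, -1.2, 0.2]
opening: 0.197
time: 14.0
eef_pos: [0.5727, -0.3187, 0.0182]
tcp_rot: [0.539, 0.842, -0.0, 0.0]
contact_force: [0.4, -0.4, -0.2]
opening: 0.3
time: 14.4
eef_pos: [0.576, -0.3212, 0.1304]
tcp_rot: [0.539, 0.842, -0.001, 0.006]
contact_force: [-0.7, 0.1, 0.8]
opening: 0.495
t 14.45 pos [ 0.5745 -0.3201  0.127 ] op 0.502 F [-0.  -0.3  0.2]
shift [1.8307 0.1489 0.102 ] turn [ 0.      0.0049 -0.5967] rows 5.5 6.3
```

View pics/tr3.png

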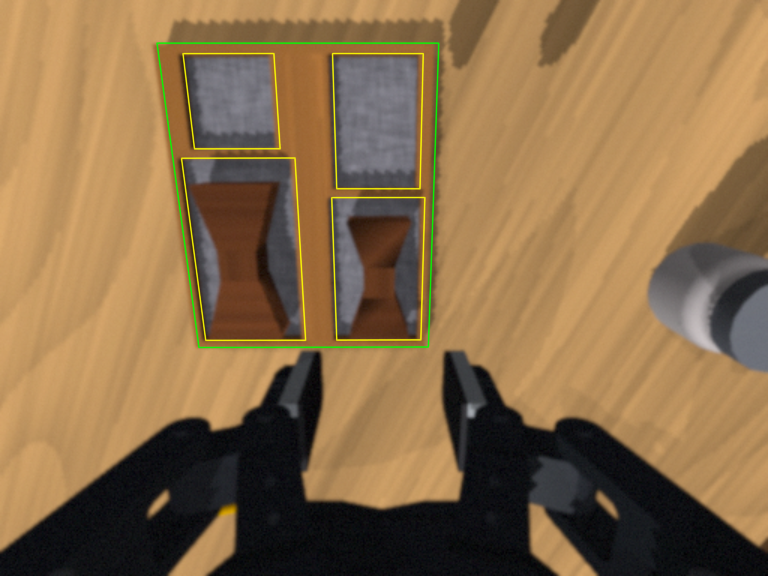

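Both keys lie in their bays. Next is the small key.

```bash

python3 -m crank '[[0.915,0.075,0.05,0,0,0,0.5],[0.915,0.075,0.05,0,0,0,0.5],[0.915,0.075,0.05,0,0,0,0.5],[0.915,0.075,0.05,0,0,0,0.5]]'
python3 -m crank '[[0.915,0.075,0.05,0,0,-0.597,0.5],[0.915,0.075,0.05,0,0,-0.597,0.5],[0.915,0.075,0.05,0,0,-0.597,0.5],[0.915,0.075,0.05,0,0,-0.597,0.5],[0.915,0.075,0.05,0,0,-0.597,0.5],[0.915,0.075,0.05,0,0,-0.597,0.5],[0.915,0.075,0.05,0,0,-0.597,0.5],[0.915,0.075,0.05,0,0,-0.597,0.5]]'
python3 look.py wrist w8
sed -i "s/fit(\[(p,mm)\],n,(x,y,np.radians(d+e)))/fit([(p,mm)],n,(x,y,np.radians(d+e)),dz=float(__import__('os').environ.get('DZ',0)))/" wfit.py
DZ=.005 python3 wfit.py w7 key_l .4952 -.3406 114.8 key_m .5716 -.3174 114.8
python3 wfit.py w8 key_s .4797 -.0615 168.5
python3 -c "
from h import *
go(.4797,-.0615,.006,168.5)"
```

```text
time: 14.85
eef_pos: [0.5216, -0.1842, 0.1119]
tcp_rot: [0.537, 0.843, 0.0, -0.004]
contact_force: [0.3, -0.3, -0.3]
opening: 0.501
time: 15.65
eef_pos: [0.4777, -0.0604, 0.1069]
tcp_rot: [0.1, 0.995, 0.0, -0.001]
contact_force: [-0.1, -0.5, -1.0]
opening: 0.498
key_l proj [164. 169.] 4415 [ 0.4961 -0.3442  2.002   0.0769] 114.7
key_m proj [252. 180.] 2414 [ 0.5733 -0.3198  1.9953  0.0782] 114.3
key_s proj [254. 198.] 1600 [ 0.4791 -0.0619  2.9266  0.0809] 167.7
t 15.7 pos [ 0.4777 -0.0604  0.1071] op 0.504 F [0.2 0.8 0.1]
shift [-0.0153 -0.0049  0.6739] turn [ 0.     -0.0009 -0.0006] rows 2.0 0.0
```

View pics/w8.png

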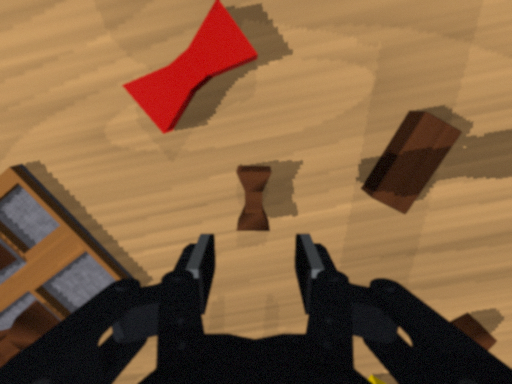

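```bash

python3 -m crank '[[-0.013,0.002,0.25,0,0,0,0.5],[-0.013,0.002,0.5,0,0,0,0.5],[-0.013,0.002,0.63,0,0,0,0.5],[-0.013,0.002,0.67,0,0,0,0.45],[-0.013,0.002,0.67,0,0,0,0.45]]'
python3 -c "
from h import *
go(.4794,-.0618,.0055,168)"
```

```text
time: 16.2
eef_pos: [0.4793, -0.0601, 0.0065]
tcp_rot: [0.1, 0.995, 0.0, -0.001]
contact_force: [0.5, -0.8, -0.9]
opening: 0.45
t 16.2 pos [ 0.4793 -0.0601  0.0065] op 0.45 F [ 0.5 -0.8 -0.9]
shift [-0.0028 -0.0108  0.0063] turn [ 0.0002 -0.0015  0.0053] rows 0.0 0.1
```

```bash

python3 -m crank '[[0,-0.01,0.006,0,0,0,0.3],[0,-0.01,0.006,0,0,0,0],[0,-0.01,0.006,0,0,0,0],[0,-0.01,0.006,0,0,0,0],[0,-0.01,0.006,0,0,0,0],[0,-0.01,0.006,0,0,0,0],[0,-0.01,0.006,0,0,0,0]]' 50
python3 -m crank '[[0,-0.01,-0.2,0,0,0,0],[0,0,-0.6,0,0,0,0],[0,0,-0.6,0,0,0,0],[0,0,-0.6,0,0,0,0]]'
python3 look.py wrist w9
python3 -c "
from h import *
go(.5359,-.2403,.1,114.8)"
```

```text
time: 16.9
eef_pos: [0.481, -0.0622, 0.0079]
tcp_rot: [0.1, 0.995, -0.0, 0.001]
contact_force: [0.1, -1.1, 6.3]
opening: 0.159
time: 17.3
eef_pos: [0.4813, -0.062, 0.0989]
tcp_rot: [0.1, 0.995, -0.001, 0.003]
contact_force: [-0.2, 0.4, -0.3]
opening: 0.166
t 17.35 pos [ 0.4797 -0.0615  0.0968] op 0.158 F [-0.5  0.6 -0.5]
shift [-0.6041 -1.0936 -0.0205] turn [3.00e-04 7.00e-04 5.97e-01] rows 3.7 6.3
```

View pics/w9.png

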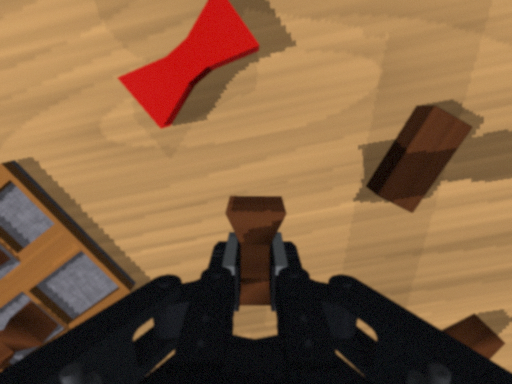

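The small key is held.

```bash

python3 -m crank '[[-0.3,-0.55,-0.01,0,0,0,0],[-0.3,-0.55,-0.01,0,0,0,0],[-0.3,-0.55,-0.01,0,0,0,0]]'
python3 -m crank '[[-0.3,-0.545,-0.01,0,0,0.597,0],[-0.3,-0.545,-0.01,0,0,0.597,0],[-0.3,-0.545,-0.01,0,0,0.597,0],[-0.3,-0.545,-0.01,0,0,0.597,0],[-0.3,-0.545,-0.01,0,0,0.597,0],[-0.3,-0.545,-0.01,0,0,0.597,0],[-0.3,-0.545,-0.01,0,0,0.597,0],[-0.3,-0.545,-0.01,0,0,0.597,0]]'
python3 -c "
from h import *
go(.5359,-.2403,.016,114.8)"
```

```text
time: 17.65
eef_pos: [0.5077, -0.155, 0.0963]
tcp_rot: [0.102, 0.995, -0.0, -0.001]
contact_force: [-0.0, -0.5, 0.6]
opening: 0.164
time: 18.45
eef_pos: [0.5336, -0.239, 0.0966]
tcp_rot: [0.539, 0.843, 0.0, -0.003]
contact_force: [0.5, 0.4, 0.2]
opening: 0.161
t 18.45 pos [ 0.5336 -0.239   0.0966] op 0.161 F [0.5 0.4 0.2]
shift [-0.0169  0.012   0.5371] turn [-0.0017 -0.003   0.0002] rows 1.6 0.0
```

```bash

python3 -m crank '[[-0.005,0.005,0.25,0,0,0,0],[-0.005,0.005,0.45,0,0,0,0],[-0.005,0.005,0.55,0,0,0,0],[-0.005,0.005,0.55,0,0,0,0],[-0.005,0.005,0.55,0,0,0,0],[-0.005,0.005,0.55,0,0,0,0]]'
python3 -m crank '[[0,0,0,0,0,0,0.2],[0,0,0,0,0,0,0.25],[0,0,0,0,0,0,0.25],[0,0,0,0,0,0,0.25]]'
python3 -m crank '[[0,0,-0.15,0,0,0,0.25],[0,0,-0.5,0,0,0,0.5],[0,0,-0.8,0,0,0,0.5],[0,0,-0.8,0,0,0,0.5]]'
python3 look.py wrist w10
python3 tray.py w10 .5177 -.301 114.8 tr4
DZ=.005 python3 wfit.py w10 key_l .4952 -.3406 114.8 key_m .5716 -.3174 114.8 key_s .5359 -.2403 114.8
python3 -c "
from h import *
go(.5165,.2965,.18,76.8)"
```

```text
time: 19.05
eef_pos: [0.5367, -0.2412, 0.0177]
tcp_rot: [0.539, 0.843, -0.0, 0.001]
contact_force: [-0.2, 0.5, -0.6]
opening: 0.158
time: 19.45
eef_pos: [0.5362, -0.2409, 0.0173]
tcp_rot: [0.539, 0.842, 0.0, 0.0]
contact_force: [0.5, 0.5, 0.7]
opening: 0.251
time: 19.85
eef_pos: [0.5406, -0.2437, 0.146]
tcp_rot: [0.539, 0.842, -0.0, 0.008]
contact_force: [0.9, -0.1, 1.5]
opening: 0.502
key_l proj [176. 245.] 2090 [ 0.4949 -0.3447  1.9613  0.6504] 112.4
key_m proj [251. 254.] 1948 [ 0.5734 -0.3192  2.0027  0.1202] 114.7
key_s proj [251. 176.] 1401 [ 0.5368 -0.2434  2.0327  0.2156] 116.5
t 19.9 pos [ 0.5388 -0.2426  0.1423] op 0.502 F [-0.8  0.4 -0.5]
shift [ 3.3227  1.3739 -0.2732] turn [0.005  0.0042 0.4222] rows 10.8 4.4
```

View pics/tr4.png

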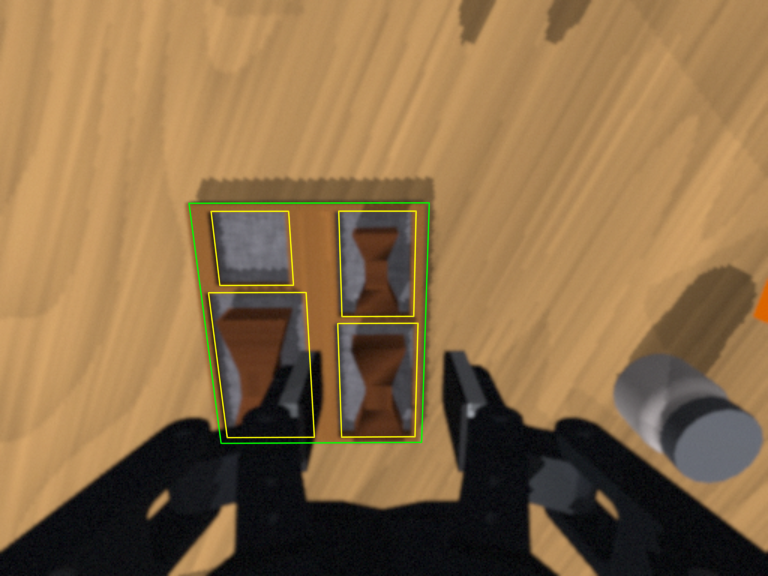

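All three keys are in place. I'll move to the rack.

```bash

python3 -m crank '[[0.83,0.344,-0.1,0,0,0,0.5],[0.83,0.344,-0.1,0,0,0,0.5],[0.83,0.344,-0.1,0,0,0,0.5],[0.83,0.344,-0.1,0,0,0,0.5]]'
python3 -m crank '[[0.83,0.344,-0.1,0,0,0,0.5],[0.83,0.344,-0.1,0,0,0,0.5],[0.83,0.344,-0.1,0,0,0,0.5],[0.83,0.344,-0.1,0,0,0,0.5]]'
python3 -m crank '[[0.83,0.344,-0.07,0,0,0,0.5],[0.83,0.344,-0.07,0,0,0,0.5],[0.83,0.344,-0.07,0,0,0,0.5],[0.83,0.344,-0.07,0,0,0,0.5]]'
python3 -m crank '[[0.83,0.344,0,0,0,0.422,0.5],[0.83,0.344,0,0,0,0.422,0.5],[0.83,0.344,0,0,0,0.422,0.5],[0.83,0.344,0,0,0,0.422,0.5],[0.83,0.344,0,0,0,0.422,0.5],[0.83,0.344,0,0,0,0.422,0.5]]'
python3 look.py wrist w11
python3 -c "
from h import *
go(.5165,.2965,.18,76.8)"
```

```text
time: 20.3
eef_pos: [0.5295, -0.1022, 0.1507]
tcp_rot: [0.537, 0.844, 0.0, -0.002]
contact_force: [-0.0, 0.5, -0.8]
opening: 0.505
time: 20.7
eef_pos: [0.5248, 0.0312, 0.1662]
tcp_rot: [0.537, 0.844, 0.0, -0.001]
contact_force: [0.3, -0.6, -0.3]
opening: 0.504
time: 21.1
eef_pos: [0.52, 0.1651, 0.1768]
tcp_rot: [0.537, 0.843, -0.0, -0.0]
contact_force: [0.5, 0.2, 0.1]
opening: 0.499
time: 21.7
eef_pos: [0.5152, 0.2962, 0.1761]
tcp_rot: [0.784, 0.621, -0.001, 0.0]
contact_force: [0.7, -0.1, 0.3]
opening: 0.496
t 21.75 pos [0.5152 0.2962 0.1763] op 0.499 F [-0.3 -0.3 -0.5]
shift [ 0.0042  0.0081 -0.025 ] turn [-0.0007  0.001   0.0004] rows 0.1 0.0
```

View pics/w11.png

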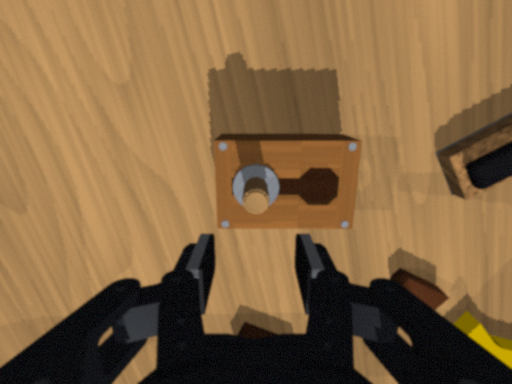

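```bash
cat > rack.py <<'E'
import sys,pickle; from h import *
p=pickle.load(open(sys.argv[1]+'.pkl','rb')); ox,oy,yaw,px=map(float,sys.argv[2:6])
a=np.radians(yaw); M=np.array([[np.cos(a),-np.sin(a)],[np.sin(a),np.cos(a)]])
img=cv2.resize(cv2.cvtColor(p["pixels"],cv2.COLOR_RGB2BGR)[100:260,180:400],None,fx=3.5,fy=3.5,interpolation=cv2.INTER_CUBIC)
def dr(q,z,col):
    q=(np.array(q,float)/1e3)@M.T+[ox,oy]; u=proj(p,np.c_[q,np.full(len(q),z)])-[180,100]
    cv2.polylines(img,[np.round(((u+.5)*3.5-.5)*8).astype(np.int32)],True,col,1,cv2.LINE_AA,3)
ci=lambda cx,r,n=24,o=0:[(cx+r*np.cos(2*np.pi*i/n+o),r*np.sin(2*np.pi*i/n+o)) for i in range(n)]
dr([(65,42),(-65,42),(-65,-42),(65,-42)],.06,(0,255,0))
dr([(-45,8),(17,8),(17,-8),(-45,-8)],.06,(0,255,255)); dr(ci(35,18/np.cos(np.pi/8),8,np.pi/8),.06,(0,255,255))
dr(ci(px,21),.064,(255,0,0)); dr(ci(px,11),.106,(255,0,255))
cv2.imwrite('pics/'+sys.argv[6]+'.png',img)
E
python3 rack.py w11 .5441 .2883 -13.2 -28 rk1
```

```text
(no output)
```

View pics/rk1.png

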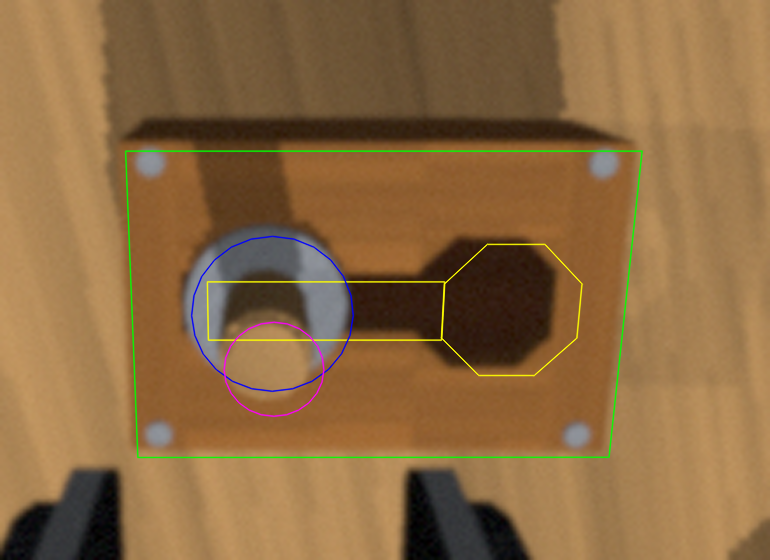

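```bash
sed -i 's/\[(65,42),(-65,42),(-65,-42),(65,-42)\]/[(71.5,42),(-58.5,42),(-58.5,-42),(71.5,-42)]/' rack.py; python3 rack.py w11 .5380 .2920 -13.2 -22.5 rk2
```

```text
(no output)
```

View pics/rk2.png

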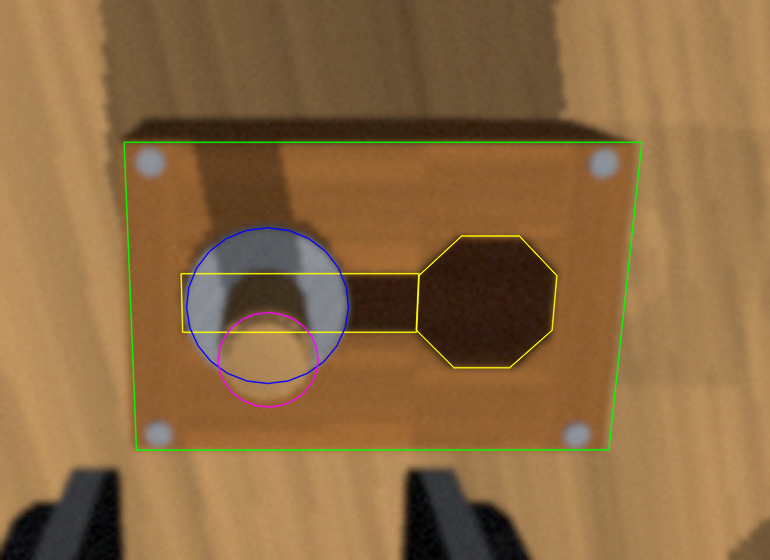

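```bash
python3 -c "
from h import *
go(.5157,.2977,.072,76.8)"
```

```text
t 21.75 pos [0.5152 0.2962 0.1763] op 0.499 F [-0.3 -0.3 -0.5]
shift [0.0119 0.0019 0.695 ] turn [-0.0007  0.001   0.0004] rows 2.1 0.0
```

```bash

python3 -m crank '[[0.01,0,0.25,0,0,0,0.5],[0.01,0,0.45,0,0,0,0.5],[0.01,0,0.6,0,0,0,0.5],[0.01,0,0.68,0,0,0,0.5],[0.01,0,0.68,0,0,0,0.5],[0.01,0,0.68,0,0,0,0.5]]'
python3 look.py wrist w12;python3 -c "
from h import *
go(.5157,.2977,.072,76.8)"
```

```text
time: 22.35
eef_pos: [0.5159, 0.2989, 0.0762]
tcp_rot: [0.784, 0.621, 0.001, 0.0]
contact_force: [0.2, 0.4, 0.1]
opening: 0.499
t 22.4 pos [0.5164 0.2993 0.077 ] op 0.503 F [-0.2  0.1  0.6]
shift [-0.0113 -0.0021  0.0334] turn [ 0.0015 -0.0009  0.0001] rows 0.1 0.0
```

View pics/w12.png

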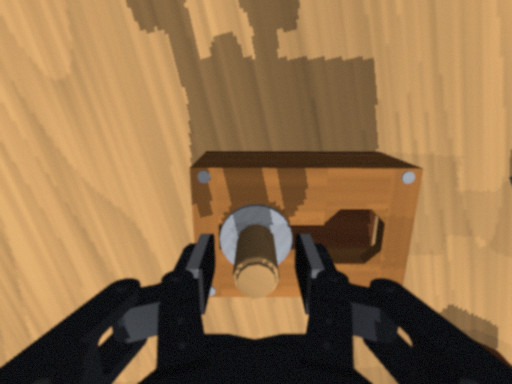

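```bash

python3 -m crank '[[-0.008,0,0.025,0,0,0,0.5],[-0.008,0,0.025,0,0,0,0.3],[-0.008,0,0.025,0,0,0,0],[-0.008,0,0.025,0,0,0,0],[-0.008,0,0.025,0,0,0,0],[-0.008,0,0.025,0,0,0,0],[-0.008,0,0.025,0,0,0,0],[-0.008,0,0.025,0,0,0,0]]' 50
python3 -c "
from h import *
go(.5157,.2977,.072,76.8)"
```

```text
time: 23.2
eef_pos: [0.5152, 0.2982, 0.0725]
tcp_rot: [0.784, 0.621, 0.0, 0.0]
contact_force: [-0.7, -0.9, 5.8]
opening: 0.24
t 23.2 pos [0.5152 0.2982 0.0725] op 0.24 F [-0.7 -0.9  5.8]
shift [-0.0027  0.0039  0.0034] turn [ 0.0006 -0.0003  0.0002] rows 0.0 0.0
```

```bash

python3 -m crank '[[0,0,-0.018,0,0,0,0],[0,0,-0.018,0,0,0,0],[0,0,-0.018,0,0,0,0]]'
python3 -c "
from h import *
go(.5716,.2841,.075,76.8)"
```

```text
time: 23.5
eef_pos: [0.5139, 0.2979, 0.0733]
tcp_rot: [0.784, 0.621, -0.001, -0.0]
contact_force: [-0.2, -0.1, -1.6]
opening: 0.24
t 23.5 pos [0.5139 0.2979 0.0733] op 0.24 F [-0.2 -0.1 -1.6]
shift [-0.0019  0.3957 -0.012 ] turn [-0.0011  0.0006  0.0002] rows 1.2 0.0
```

The wrist force is −1.6 N, which is the punch's weight, so it hangs free in the gripper. I'll slide it to the wide end.

```bash

python3 -m crank '[[0,0.1,0,0,0,0,0],[0,0.2,0,0,0,0,0],[0,0.3,0,0,0,0,0],[0,0.37,0,0,0,0,0],[0,0.39,0,0,0,0,0],[0,0.39,0,0,0,0,0],[0,0.39,0,0,0,0,0]]'
python3 look.py wrist w13
python3 -c "
from h import *
go(.5716,.2841,.075,76.8)"
```

```text
time: 24.2
eef_pos: [0.5713, 0.2847, 0.0741]
tcp_rot: [0.784, 0.621, -0.0, -0.0]
contact_force: [-0.0, -0.2, -1.3]
opening: 0.242
t 24.25 pos [0.5711 0.2848 0.0742] op 0.244 F [ 0.2 -0.2 -2.7]
shift [-0.0041  0.0041 -0.0054] turn [-0.0005  0.0002  0.0003] rows 0.0 0.0
```

View pics/w13.png

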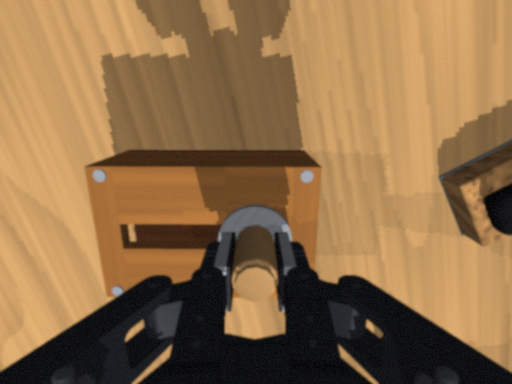

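```bash

python3 -m crank '[[-0.003,0.003,-0.05,0,0,0,0],[-0.003,0.003,-0.1,0,0,0,0],[-0.003,0.003,-0.14,0,0,0,0]]'
```

```text
time: 24.55
eef_pos: [0.5724, 0.2845, 0.0969]
tcp_rot: [0.784, 0.621, 0.001, 0.0]
contact_force: [-0.3, -0.1, -1.1]
opening: 0.238
```

```bash

python3 -m crank '[[0,0,-0.25,0,0,0,0],[0,0,-0.5,0,0,0,0],[0,0,-0.5,0,0,0,0],[0,0,-0.5,0,0,0,0]]'
python3 -c "
from h import *
go(.4596,-.2634,.16,76.8)"
```

```text
time: 24.95
eef_pos: [0.5728, 0.2846, 0.1724]
tcp_rot: [0.784, 0.621, 0.002, 0.001]
contact_force: [0.1, -0.1, -2.3]
opening: 0.243
t 24.95 pos [0.5728 0.2846 0.1724] op 0.243 F [ 0.1 -0.1 -2.3]
shift [-3.7291  0.098   0.0762] turn [ 0.002  -0.0012  0.0003] rows 11.2 0.0
```

```bash

python3 -m crank '[[-0.25,0.025,0,0,0,0,0],[-0.5,0.025,0,0,0,0,0],[-0.75,0.025,0,0,0,0,0],[-0.93,0.025,0,0,0,0,0]]'
python3 -m crank '[[-0.25,0.025,0,0,0,0,0],[-0.5,0.025,0,0,0,0,0],[-0.75,0.025,0,0,0,0,0],[-0.93,0.025,0,0,0,0,0]]'
python3 -m crank '[[-0.25,0.025,0,0,0,0,0],[-0.5,0.025,0,0,0,0,0],[-0.75,0.025,0,0,0,0,0],[-0.93,0.025,0,0,0,0,0]]'
python3 -m crank '[[-0.25,0.025,0,0,0,0,0],[-0.5,0.025,0,0,0,0,0],[-0.75,0.025,0,0,0,0,0],[-0.9,0.025,0,0,0,0,0],[-0.92,0.025,0,0,0,0,0],[-0.92,0.025,0,0,0,0,0],[-0.92,0.025,0,0,0,0,0]]'
python3 look.py wrist w14; python3 look.py scene s14
python3 tray.py w14 .5177 -.301 114.8 tr5
python3 -c "
from h import *
go(.4596,-.2634,.06,76.8)"
```

```text
time: 25.35
eef_pos: [0.5416, 0.1457, 0.1678]
tcp_rot: [0.784, 0.621, -0.002, -0.001]
contact_force: [-0.5, -0.6, -2.7]
opening: 0.242
time: 25.75
eef_pos: [0.5136, 0.0093, 0.1681]
tcp_rot: [0.784, 0.621, -0.002, -0.001]
contact_force: [-0.1, 0.1, -2.2]
opening: 0.245
time: 26.15
eef_pos: [0.4856, -0.1271, 0.1683]
tcp_rot: [0.784, 0.621, -0.001, -0.002]
contact_force: [0.3, 0.2, -1.3]
opening: 0.238
time: 26.85
eef_pos: [0.4593, -0.2597, 0.1692]
tcp_rot: [0.783, 0.621, -0.0, -0.001]
contact_force: [-0.5, 0.5, -2.5]
opening: 0.238
t 26.95 pos [ 0.4597 -0.2597  0.1699] op 0.247 F [ 1.1 -0.2 -1.6]
shift [-0.0247  0.0057  0.7324] turn [-0.0006 -0.0005  0.0011] rows 2.2 0.0
```

View pics/tr5.png

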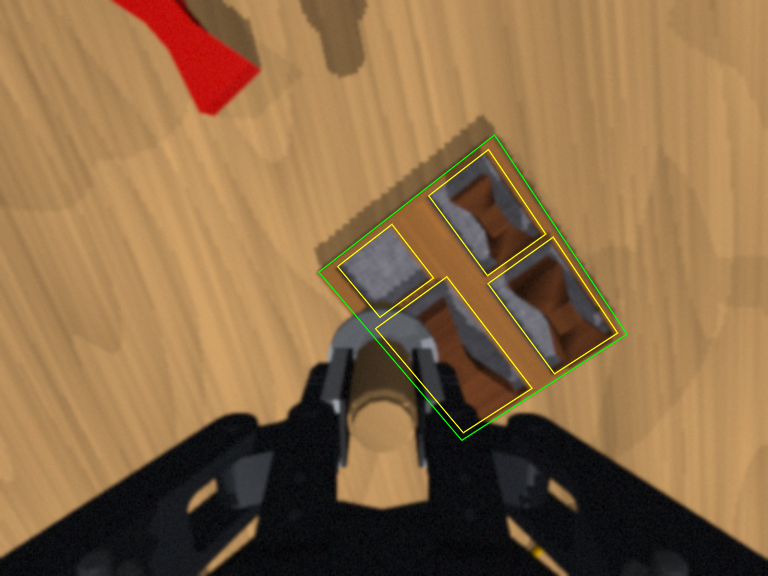

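View pics/s14.png

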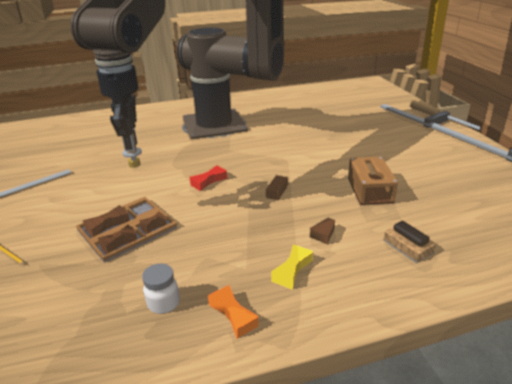

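```bash

python3 -m crank '[[-0.02,0.005,0.25,0,0,0,0],[-0.02,0.005,0.45,0,0,0,0],[-0.02,0.005,0.62,0,0,0,0],[-0.02,0.005,0.74,0,0,0,0],[-0.02,0.005,0.765,0,0,0,0],[-0.02,0.005,0.765,0,0,0,0],[-0.02,0.005,0.765,0,0,0,0]]'
python3 -c "
from h import *
go(.4596,-.2634,.0475,76.8)"
```

```text
time: 27.65
eef_pos: [0.4607, -0.2644, 0.057]
tcp_rot: [0.783, 0.622, 0.0, 0.001]
contact_force: [0.3, -0.3, -1.5]
opening: 0.24
t 27.65 pos [ 0.4607 -0.2644  0.057 ] op 0.24 F [ 0.3 -0.3 -1.5]
shift [ 0.0049 -0.0089  0.0632] turn [0.0013 0.0007 0.0006] rows 0.2 0.0
```

```bash

python3 -m crank '[[0,-0.004,0.02,0,0,0,0],[0,-0.004,0.04,0,0,0,0],[0,-0.004,0.055,0,0,0,0],[0,-0.004,0.055,0,0,0,0]]'
```

```text
time: 28.05
eef_pos: [0.4593, -0.2642, 0.0476]
tcp_rot: [0.784, 0.621, 0.0, 0.0]
contact_force: [0.2, 0.0, -1.4]
opening: 0.242
```

```bash

python3 -m crank '[[0,0,0.007,0,0,0,0],[0,0,0.007,0,0,0,0]]'; python3 -m crank '[[0,0,0.007,0,0,0,0],[0,0,0.007,0,0,0,0]]'
```

```text
time: 28.25
eef_pos: [0.4594, -0.2643, 0.0475]
tcp_rot: [0.784, 0.621, -0.0, -0.0]
contact_force: [-1.6, 0.8, 4.7]
opening: 0.24
time: 28.45
eef_pos: [0.4595, -0.2644, 0.0475]
tcp_rot: [0.784, 0.621, -0.0, -0.0]
contact_force: [-4.3, 2.4, 10.4]
opening: 0.24
```

The punch is down on the floor of the bay, so I'll release it and retreat.

```bash

python3 -m crank '[[0,0,-0.005,0,0,0,0.25],[0,0,-0.005,0,0,0,0.3],[0,0,-0.005,0,0,0,0.4],[0,0,-0.005,0,0,0,0.5],[0,0,-0.005,0,0,0,0.5],[0,0,-0.005,0,0,0,0.5]]'
python3 -m crank '[[0,0,-0.1,0,0,0,0.5],[0,0,-0.3,0,0,0,0.5],[0,0,-0.6,0,0,0,0.5],[0,0,-0.9,0,0,0,0.5],[0,0,-0.9,0,0,0,0.5]]'
python3 look.py wrist w15; python3 tray.py w15 .5177 -.301 114.8 tr6; python3 look.py scene s15
python3 -c "
import cv2
i=cv2.imread('pics/s15.png');cv2.imwrite('pics/s15c.png',cv2.resize(i[110:330,60:260],None,fx=2.7,fy=2.7,interpolation=cv2.INTER_CUBIC))"
```

```text
time: 29.05
eef_pos: [0.4591, -0.2639, 0.0459]
tcp_rot: [0.784, 0.621, -0.0, -0.0]
contact_force: [-0.2, 0.0, 0.5]
opening: 0.503
time: 29.55
eef_pos: [0.4629, -0.2671, 0.1905]
tcp_rot: [0.784, 0.621, 0.002, 0.008]
contact_force: [-0.5, -0.5, 0.4]
opening: 0.5
```

View pics/tr6.png

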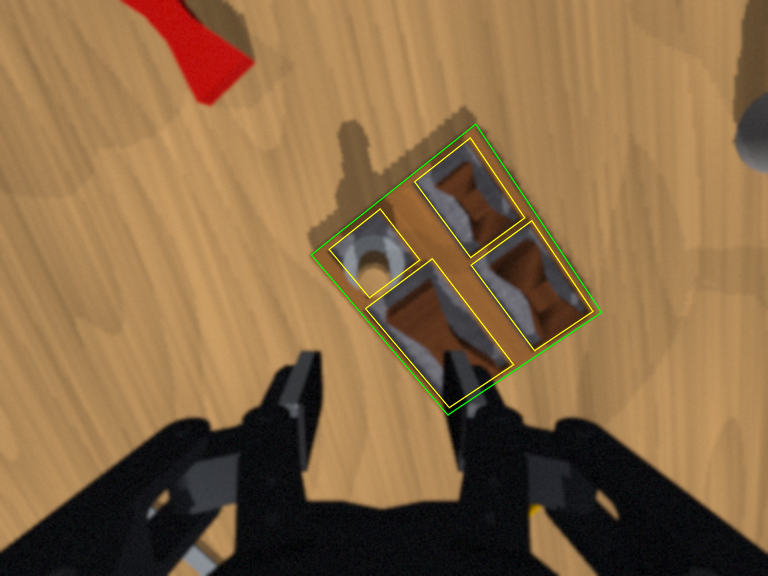

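View pics/s15c.png

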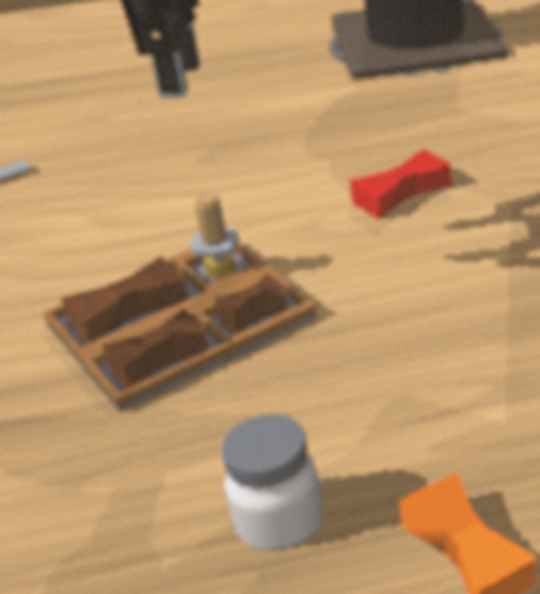

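Everything is standing or lying in its bay. I'll move the arm aside for one last measurement.

```bash

python3 -m crank '[[-0.3,-0.1,-0.1,0,0,0,0.5],[-0.6,-0.1,-0.1,0,0,0,0.5],[-0.9,-0.1,-0.1,0,0,0,0.5],[-0.9,-0.1,-0.1,0,0,0,0.5],[-0.9,-0.1,-0.1,0,0,0,0.5]]'
cat > fin.py <<'E'
from h import *
from plant import imaging,finder,telemetry
t=imaging.read_camera("top"); s=imaging.read_camera("scene"); w=imaging.read_camera("wrist")
a=np.radians(114.8); M=np.array([[np.cos(a),-np.sin(a)],[np.sin(a),np.cos(a)]])
loc=lambda q:np.round(1e3*((np.array(q)-[.5177,-.301])@M),1)
import pickle
pickle.dump(w,open('w16.pkl','wb'));pickle.dump(t,open('t16.pkl','wb'))
for nm,p in (("top",t),("scene",s),("wrist",w)):
    cv2.imwrite(f'pics/{nm}16.png',cv2.cvtColor(p["pixels"],cv2.COLOR_RGB2BGR))
    d=finder.pinpoint("punch_grip",p)[:1]
    for e in d: print(nm,'punch',e["confidence"],loc(back(p,e["location"][::-1],.062)[0][:2]))
    for n,x,y in (('block_mid',.4756,.0689),('wedge_mid',.6728,.1114),('glue_pot',.7650,-.240),('sander',.757,.27)):
        for e in finder.pinpoint(n,p)[:1]: print(nm,n,round(e["confidence"],2),np.round(back(p,e["location"][::-1],.013 if 'mid' in n else 0)[0][:2],3),(x,y))
for n,b in (('key_l',(-.0265,.037)),('key_m',(-.0375,-.042)),('key_s',(.0475,-.042))):
    c=M@np.array(b)+[.5177,-.301]
    for nm,p in (("top",t),("wrist",w)):
        h=cv2.cvtColor(p["pixels"],cv2.COLOR_RGB2HSV).astype(int)
        m=(h[...,0]<=14)&(h[...,2]<(105 if nm=="top" else 125))&(h[...,2]>35)&(h[...,1]>110)
        o=sil(p,n,*c,a,dz=.005); m&=cv2.dilate(o,np.ones((13,13)))>0
        r=fit([(p,m.astype(float))],n,(*c,a),dz=.005); print(n,nm,loc(r[:2]),np.round(np.degrees(r[2]),1),round(r[3],2),'bay',np.array(b)*1e3)
E
python3 fin.py
```

```text
time: 30.15
eef_pos: [0.4126, -0.3918, 0.194]
tcp_rot: [0.784, 0.62, 0.0, -0.002]
contact_force: [1.3, 0.7, -0.6]
opening: 0.5
top punch 0.63 [61.  39.3]
top block_mid 0.73 [0.47  0.069] (0.4756, 0.0689)
top wedge_mid 0.69 [0.67  0.114] (0.6728, 0.1114)
top glue_pot 0.67 [ 0.762 -0.248] (0.765, -0.24)
top sander 0.6 [0.776 0.264] (0.757, 0.27)
scene punch 0.39 [ 299.6 -164.5]
scene wedge_mid 0.66 [ 0.371 -0.267] (0.6728, 0.1114)
scene glue_pot 0.57 [ 0.765 -0.241] (0.765, -0.24)
scene sander 0.9 [0.762 0.271] (0.757, 0.27)
wrist punch 0.74 [57.5 38.5]
wrist sander 0.63 [ 0.517 -0.303] (0.757, 0.27)
key_l top [-32.6  35.8] 114.9 0.17 bay [-26.5  37. ]
key_l wrist [-30.4  37.6] 115.6 0.1 bay [-26.5  37. ]
key_m top [-42.4 -44.5] 114.3 0.28 bay [-37.5 -42. ]
key_m wrist [-40.8 -43.8] 114.6 0.14 bay [-37.5 -42. ]
key_s top [ 44.7 -43.8] 117.2 0.47 bay [ 47.5 -42. ]
key_s wrist [ 46.1 -43.4] 115.1 0.15 bay [ 47.5 -42. ]
```

```bash
python3 tray.py w16 .5177 -.301 114.8 tr7
```

```text
(no output)
```

View pics/tr7.png

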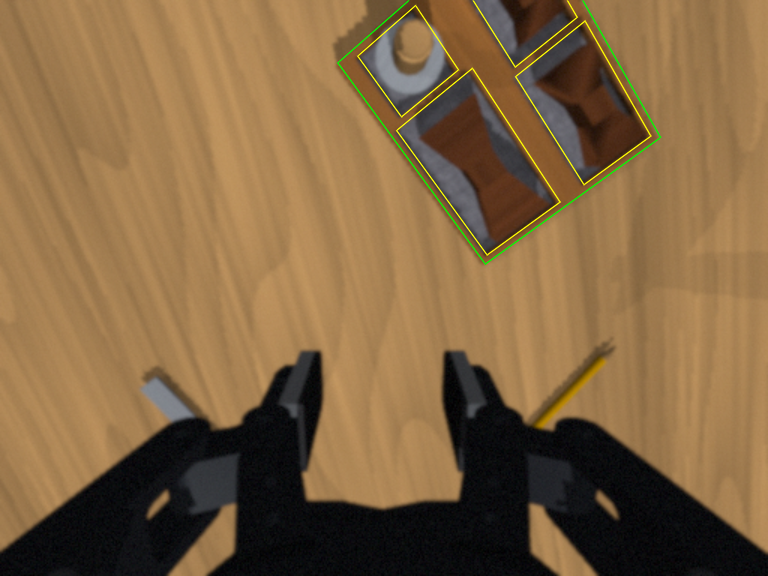

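View pics/top16.png

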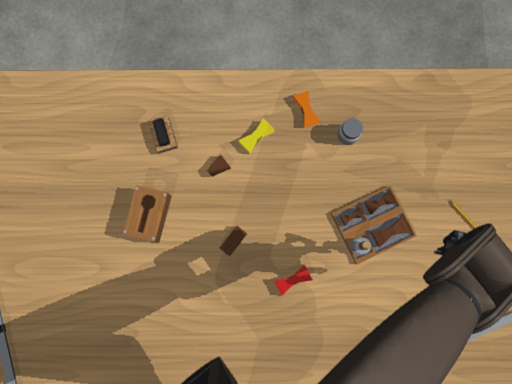

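```bash

python3 -m crank '[[0,0,0,0,0,0,0.5],[0,0,0,0,0,0,0.5],[0,0,0,0,0,0,0.5]]'
python3 -c "
from plant import ticket; print(ticket.sign_off())"
```

```text
time: 31.35
eef_pos: [0.4137, -0.392, 0.1961]
tcp_rot: [0.784, 0.621, -0.0, -0.0]
contact_force: [-0.3, -0.0, 0.6]
opening: 0.498
the job is handed in; nothing more can be done
None
```

The job is handed in at 31.4 s of the allowed 109 s, and my last checks put all four parts in their bays within tolerance. I gripped the large, medium and small keys across the neck and laid each in its own bay. The punch was lifted slightly, slid to the slot's wide end, raised out and set down on the floor of the square bay. Everything is released and the arm is clear.

**Last checks (tolerance 13 mm per tray axis):**

| Part | Offset from bay centre, top camera | Offset from bay centre, wrist camera |
|---|---|---|
| Large key | 6 mm | 4 mm |
| Medium key | 5.5 mm | 4 mm |
| Small key | 3 mm | 2 mm |
| Punch | 3.5 mm | 2 mm |

- **Flat and upright:** in the pictures the keys lie flat in their bays and the punch stands upright. I judged this by eye and did not measure tilts or final heights.
- **Look-alikes and bystanders:** the pictures show the block, wedge, pot and sanding block where they started.
- **Disagreements:** the top-camera network put the sanding block 20 mm from my rough starting estimate, while the scene camera showed 5 mm. The top-camera fit of the small key was poor. The networks also gave three misreadings I set aside: the punch and wedge in the scene view and the sanding block in the wrist view, each far from where the pictures show the object.

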